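Knock the prop from under the tile box lid, catch the lid and lower it shut

TASK

Shut the lid of the pine test tile box so gently that the tiles in it are not chipped: hold a finger close under the rail along the front of the lid and, without raising the lid, push the oak prop over to the left until it folds down, so that the lid drops by no more than a finger's breadth and is caught on the finger. Then lower the lid on the finger all the way shut without letting it drop or slam, and come away. Lift and carry nothing, and leave everything else on the table where it stands.

Things in the scene. Friction and masses are not known exactly. Their poses are not given: they have to be found in the camera images.
- test_tile_box: Open pine box, 200 mm deep (x), 300 wide (y), walls 85 high, fixed to the table. Origin: centre of its underside; +x from its front to its hinge side, +y to the left seen from the front, z up. Outer face of the front wall at x = -103 mm. A dowel on which the folded prop lies sticks 28 mm out of it at y = +85, z = +19.
- test_tile_box_lid (a joint): Angle of the lid in rad: 0 = shut, grows as it opens; propped it reads 0.566. A pine board 10 mm thick whose underside lies in the plane through the hinge axis. With its rail it weighs 0.25 to 0.4 kg, turns almost freely and falls shut when nothing is under it.
- nosing_edge (a point): Middle of the front lower edge of the lid's front rail (the foremost edge of the lid's underside), 232 mm from the hinge axis. The point's axes are the lid's (x along the board towards the hinge, y along the hinge to the left).
- lid_hinge (a point): Middle of the lid's hinge axis, which runs along the box's y: x = +101, y = 0, z = +85.5 mm in the box's axes.
- prop_pivot (a point): Pivot of the prop, on a small wooden block on the front wall: x = -122, y = -30, z = +30 mm in the box's axes. The block is 30 mm wide, its top 50 mm above the table.
- nosing_mid (a point): Centre of the rail along the lid's front edge, part of the lid: pine, 300 mm wide, 10 thick, projects 26 mm in front of the board (28 mm in front of the wall when shut), flush with the lid's underside. Shut, its underside is 85 mm above the table and free beneath.
- lid_prop (a joint): Angle of the prop in rad: 0 = standing (0.04 rad to the right of upright, against a pin), 1.61 = folded level to the left; grows as its top is pushed to the left (box +y). Under the lid it gives way by itself past about 0.15 rad and swings down freely. Folded it lies before the front wall, y = -40 to +148, x = -130 to -114 mm in box axes, its top 38 mm above the table.
- prop_top (a point): Centre of the small brass roller (16 mm diameter) at the prop's top end, on which the underside of the lid's rail rests. The prop is an oak bar, 14 mm wide (y), 8 thick, 170 from pivot to roller, leaning back 0.20 rad to the hinge; standing, the roller is at x = -88, y = -37, z = +197 mm in the box's axes.
- test_tile_1: Bystander: loose glaze test tile, 56 x 41 x 9 mm, flat on the table in front of the box. Origin: centre of its underside.
- test_tile_2: Bystander: a second loose test tile of the same size, farther in front of the box. Origin: centre of its underside.
- clay_stamp: Bystander: waisted clay stamp, 23 mm across, 50 mm tall, standing near the right front corner of the box. Origin: centre of its underside.
- green_tumbler: Bystander: tumbler, 65 mm across, 84 mm tall, left of the box. Origin: centre of its underside.
- bisque_cup: Bystander: unglazed cup, 68 mm across, 62 mm tall, left of the box. Origin: centre of its underside.
- glaze_jar: Bystander: screw-lid jar, 64 mm across, 86 mm tall, right of the box. Origin: centre of its underside.
- olive_dish: Bystander: shallow dish, 164 mm across, 43 mm tall, at the right front of the table. Origin: centre of its underside.

How it is judged:
By the outcome, as a careful person would: the job done as asked, in the order asked, and still so for the second after the job is handed in, with the robot touching nothing.
It also fails if it takes over 42 s, if anything falls off the work surface, if the arm or the gripper's body presses on something with over 40 N, if the wrist force passes 120 N, or if a joint passes its speed limit or range.

ROBOT

A 7-joint arm with a two-finger parallel gripper is mounted at the origin on a cart in front of the work surface, level with it; the furniture and walls round the work are solid. World frame = base frame: x ahead of the robot, y to its left, z up, the work surface at z = 0. Lengths are in m, angles in rad, forces in N, time in s.
With the tool pointing down it reaches from about 0.4 to 0.85 m from the base axis. Payload 10.4 kg.
Tool frame: the origin (TCP) lies midway between the tips of the shut fingers; the grasp point (between the pads) lies 19 mm behind it (grip_point_offset is the distance from the TCP to the grasp point, in m); y points along the fingers, z is the direction in which the jaws open and shut, and the axes are right-handed (so a half turn about y gives the same grasp; the last joint's range is limited). The gripper opens to 85 mm and grips with 20 to 120 N. Pads are 22 mm wide; open, the fingers measure 114 mm over their backs; the gripper's body (76 mm by 85 mm) begins 54 mm behind the grasp point. The pads swing forward as they close: fully open they stand 13 mm farther back than shut.
Start: joints at [-1.217, 0.332, -0.065, 1.46, 0.022, 1.35, -0.088], TCP at [0.23, 0.581, 0.231] pointing down, gripper open.
Joint ranges: [-2.6, 2.6], [-0.5, 2.12], [-1.47, 1.34], [0.16, 2.42], [-1.27, 4.41], [0.06, 2.06], [-2.6, 2.6]. Speed limits (rad/s): [2.22, 2.22, 2.79, 2.79, 3.14, 3.14, 3.14].

INTERFACE

Orientations are given as a unit quaternion [x, y, z, w].
In Python, from workcell import * gives the robot as it stands.
- The arm moves only by the tool send_rows, never from a script. Its argument "motion" is a list of rows, each a list of 7 numbers: the opening in per cent of the stroke, from 0 (shut) to 100 (fully open), then the shift along the tool's x, y, z in m, then the turn, a rotation vector about the tool's x, y, z in rad. In form: [[claw, tx, ty, tz, ax, ay, az], ...]. A call has 1 to 10 rows; each row is the pose to reach, as a shift and turn from the pose commanded when the call began, along the tool's axes at that moment; what a row does not reach only later rows make up. A row lasts 1/12 s, in which the tool goes at most 41.7 mm and 7.16 degrees, less where a joint would pass 70% of its speed; a pose out of reach is approached as far as the arm can. A call with a gripper value outside its range is refused whole. The fingers move at their own pace and stop on an object; "squeeze" is the grip in N (left out, the last holds). Time passes only in rows, so rows that repeat a pose let the fingers close. It gives the time, the measured TCP pose, the force and the opening at its end, in the units of the state.
- get_obs(): the state, without advancing time (a new reading comes with each control period).
- camera(name): name is "side" or "top" or "wrist"; returns a dict with "pixels" (420x560x3 uint8, red, green, blue), "range_z" (420x560 float32, m along the optical axis (not along the pixel's ray), 0 where there is no reading), "fovy" (degrees; the focal length in pixels is half the picture's height over the tangent of half this angle, whatever the lens; pixels are square), "cx", "cy" (the principal point, pixels), "dist_coeffs" ([k1, k2, p1, p2, k3] as OpenCV has them; the pictures are not rectified), "view" (4x4, takes a point from world to camera coordinates); the wrist camera has in their place "T_tool_cam" (4x4, takes a point from camera to tool coordinates, whose origin is the TCP and whose axes are the tool frame's). Camera axes: x right, y down, z forward; pixel columns grow to the right and rows downward; lengths in m; the calibration is good to about 2 mm. A picture is of the moment at which its call begins: read the wrist's pose just before it.
- hand_in(): hands the job in, once; it reports no verdict.
The state is a dict: "clock": time; "joint_pos": joint angles; "joint_velocities": joint speeds; "tau": joint torques, N m; "position": TCP position; "ee_rot": TCP orientation; "ft_force": force on the tool from outside, world axes, zero at the start; "torque": the same for the moment, N m; "grip_width": opening from 0.0 (shut) to 1.0 (fully open).
Only numpy, scipy, OpenCV 4.12 (cv2) and the standard library are available. Lean on these libraries where they do the work, as an engineer would, in place of code of your own. Each camera call takes 0.05 s, during which the arm holds its last target.

## Working session

There is one attempt and no reset: what is moved stays moved. The work goes in short steps, Python scripts to look and compute and a tool call to move; the robot and the scene stay as the last step left them, time stands still between calls to the robot, and variables do not carry over. Pictures are saved under pics/ and viewed, and the job is handed in when it is done.

Besides the shell and the picture viewer there is one more tool, called in YAML: its name, and indented under it one key for each argument. send_rows: Moves the arm, as the interface text tells. Its arguments: {"type":"object","properties":{"motion":{"type":"array"},"squeeze":{"type":"number"}},"required":["motion"]}

```bash
ls; mkdir -p pics; python3 - <<'E'
from workcell import *
import cv2,numpy as np,pickle
o=get_obs()
for k,v in o.items(): print(k,np.round(v,4))
D={}
for n in ["side","top","wrist"]:
    c=camera(n); D[n]=c
    cv2.imwrite(f"pics/{n}0.png",cv2.cvtColor(c["pixels"],cv2.COLOR_RGB2BGR))
    print(n,c["fovy"],c["cx"],c["cy"],c["dist_coeffs"])
    print(np.round(c.get("view",c.get("T_tool_cam")),4))
pickle.dump(D,open("d0.pkl","wb"))
E
```

```text
pics
clock 0.0
joint_pos [-1.2166  0.3329 -0.0647  1.461   0.0216  1.3499 -0.0885]
joint_velocities [-0.0004  0.0007  0.0005  0.0004 -0.0007 -0.0016  0.0006]
tau [ 6.00000e-04 -6.25468e+01  4.95000e-02 -3.91580e+01  1.63000e-02
  1.03000e-02  0.00000e+00]
position [0.2298 0.5808 0.2305]
ee_rot [ 0.6951 -0.1325  0.1324 -0.6941]
ft_force [-0.9588 -0.1646 -0.082 ]
torque [-0.0009  0.0437 -0.0078]
grip_width 1.001
side 44.71983650473369 274.4659781666031 203.70428355884155 [-0.01724953  0.          0.          0.          0.        ]
[[-0.9029  0.4297 -0.0147  0.5874]
 [ 0.3767  0.7743 -0.5084 -0.0378]
 [-0.2071 -0.4646 -0.861   1.5661]
 [ 0.      0.      0.      1.    ]]
top 43.740614346354555 275.9364460302797 210.24857110295036 [-0.06112431  0.          0.          0.          0.        ]
[[-0.0042 -0.9999  0.0108 -0.1323]
 [-0.9981  0.0035 -0.0613  0.6136]
 [ 0.0612 -0.011  -0.9981  1.6569]
 [ 0.      0.      0.      1.    ]]
wrist 68.07790717565861 276.8127750674009 211.41295844689552 [-0.02699994  0.          0.          0.          0.        ]
[[ 1.000e-04  9.567e-01  2.911e-01 -7.450e-02]
 [-4.000e-04 -2.911e-01  9.567e-01 -1.423e-01]
 [ 1.000e+00 -3.000e-04  4.000e-04  0.000e+00]
 [ 0.000e+00  0.000e+00  0.000e+00  1.000e+00]]
```

View pics/side0.png

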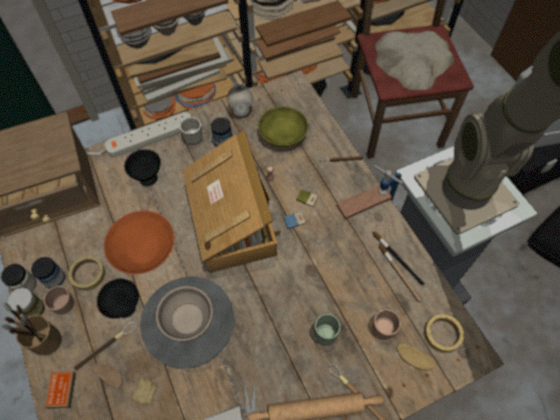

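View pics/top0.png

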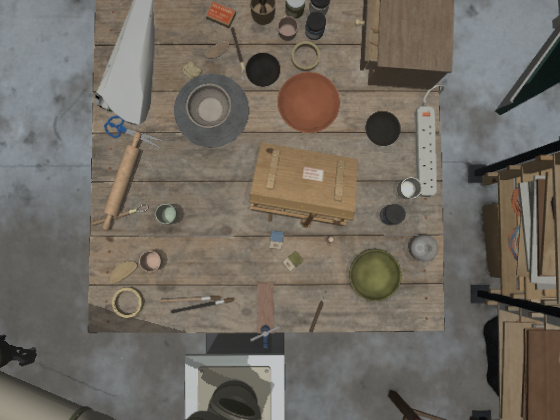

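View pics/wrist0.png

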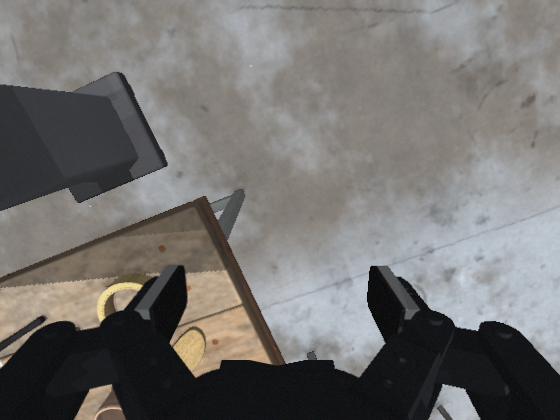

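```bash
cat > h.py <<'E'
import numpy as np,cv2,pickle
from scipy.spatial.transform import Rotation as R
def K(c):
    h=c["pixels"].shape[0]; f=h/2/np.tan(np.radians(c["fovy"])/2)
    return np.array([[f,0,c["cx"]],[0,f,c["cy"]],[0,0,1]])
def cloud(c,Twc=None):
    h,w=c["range_z"].shape
    uv=np.stack(np.meshgrid(np.arange(w),np.arange(h)),-1).reshape(-1,1,2).astype(float)
    n=cv2.undistortPoints(uv,K(c),np.array(c["dist_coeffs"])).reshape(h,w,2)
    z=c["range_z"].astype(float)
    P=np.dstack([n[...,0]*z,n[...,1]*z,z,np.ones_like(z)])
    T=np.linalg.inv(c["view"]) if "view" in c else Twc
    W=(P@T.T)[...,:3]; W[z==0]=np.nan
    return W
def proj(c,X,V=None):
    V=c["view"] if V is None else V
    r,_=cv2.Rodrigues(V[:3,:3]); 
    return cv2.projectPoints(np.atleast_2d(X).astype(float),r,V[:3,3].copy(),K(c),np.array(c["dist_coeffs"]))[0].reshape(-1,2)
E
python3 - <<'E'
from h import *
D=pickle.load(open("d0.pkl","rb"))
c=D["top"];W=cloud(c)
im=cv2.cvtColor(c["pixels"],cv2.COLOR_RGB2BGR)
cv2.imwrite("pics/topcrop.png",cv2.resize(im[130:300,240:440],None,fx=4,fy=3.5,interpolation=cv2.INTER_CUBIC))
c2=D["side"];im=cv2.cvtColor(c2["pixels"],cv2.COLOR_RGB2BGR)
cv2.imwrite("pics/sidecrop.png",cv2.resize(im[120:280,170:330],None,fx=4,fy=3.7,interpolation=cv2.INTER_CUBIC))
for p in [(260,147),(356,160),(252,203),(354,215),(305,180),(280,230),(331,240),(290,262),(250,213),(356,222)]:
    print(p,np.round(W[p[1],p[0]],3))
print(np.round(R.from_quat([ 0.6951,-0.1325,0.1324,-0.6941]).as_matrix(),3))
E
```

```text
(260, 147) [ 0.802 -0.086  0.105]
(356, 160) [ 0.762 -0.38   0.104]
(252, 203) [ 0.622 -0.065  0.211]
(354, 215) [ 0.598 -0.389 -0.004]
(305, 180) [ 0.693 -0.219  0.164]
(280, 230) [ 0.55  -0.148  0.003]
(331, 240) [ 0.517 -0.307  0.05 ]
(290, 262) [ 0.447 -0.179  0.01 ]
(250, 213) [ 0.606 -0.051  0.001]
(356, 222) [ 0.575 -0.396 -0.006]
[[ 0.93  -0.     0.368]
 [-0.368 -0.001  0.93 ]
 [ 0.    -1.    -0.001]]
```

View pics/topcrop.png

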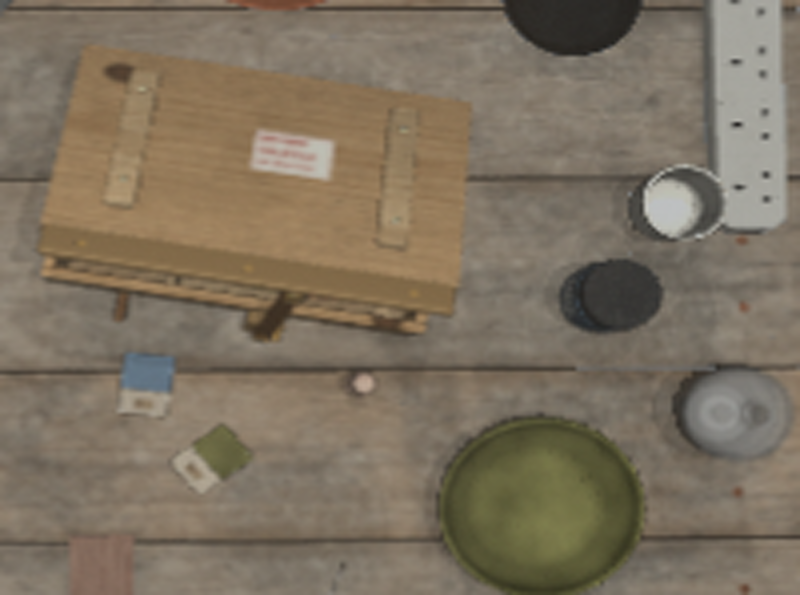

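View pics/sidecrop.png

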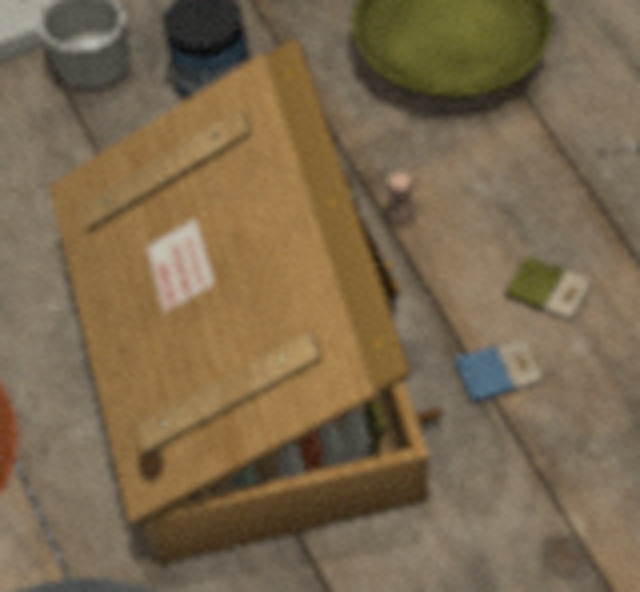

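```bash
cat > fit.py <<'E'
from h import *
from scipy.optimize import least_squares
D=pickle.load(open("d0.pkl","rb"))
th=0.566
def lidpts(): # board outline top & bottom in box frame
    d=np.array([-np.cos(th),0,np.sin(th)]);n=np.array([np.sin(th),0,np.cos(th)]);h=np.array([.101,0,.0855])
    return d,n,h
d,n,h=lidpts()
def T(p):
    c,s=np.cos(p[2]),np.sin(p[2]); return np.array([[c,-s,0],[s,c,0],[0,0,1]]),np.array([p[0],p[1],0])
for name in ["top","side"]:
    W=cloud(D[name]).reshape(-1,3)
    m=(W[:,0]>.58)&(W[:,0]<.83)&(W[:,1]>-.42)&(W[:,1]<-.04)&(W[:,2]>.09)&(W[:,2]<.26)
    Q=W[m]
    best=None
    from numpy.random import default_rng
    rng=default_rng(0)
    for _ in range(400):
        a=Q[rng.choice(len(Q),3,replace=False)];nn=np.cross(a[1]-a[0],a[2]-a[0])
        if np.linalg.norm(nn)<1e-3: continue
        nn/=np.linalg.norm(nn)
        k=abs((Q-a[0])@nn)<.004
        if best is None or k.sum()>best.sum(): best=k
    P=Q[best];ce=P.mean(0);nn=np.linalg.svd(P-ce)[2][2];nn*=np.sign(nn[2])
    tilt=np.arccos(nn[2]);yaw=np.arctan2(nn[1],nn[0])
    print(name,best.sum(),"tilt",tilt,"yaw",yaw)
    c,s=np.cos(yaw),np.sin(yaw); ex=np.array([c,s,0]);ey=np.array([-s,c,0])
    y=P@ey; print(" y ext",np.percentile(y,[0,.5,1,50,99,99.5,100]), )
    # x of underside-plane at z=.0855 -> hinge
    pt=ce-0.010*nn
    # along tilt down to hinge height
    xh=(pt@ex)+ (pt[2]-.0855)/np.tan(tilt); print(" hinge x'",xh)
    u=(P-0)@( -np.cos(tilt)*ex+np.sin(tilt)*np.array([0,0,1])); print(" u ext",np.percentile(u,[0,.5,1,99,99.5,100]))
    yc=(np.percentile(y,.3)+np.percentile(y,99.7))/2
    print(" origin",ex*(xh-.101)+ey*yc)
E
python3 fit.py
```

```text
top 4917 tilt 0.5628962446502807 yaw -0.17608332387261166
 y ext [-0.24589315 -0.24380995 -0.24216991 -0.09206908  0.05539398  0.0566918
  0.05878402]
 hinge x' 0.8209882137319479
 u ext [-0.64596858 -0.64244294 -0.64141842 -0.41333408 -0.41222476 -0.40943502]
 origin [ 0.69244677 -0.2183448   0.        ]
side 5929 tilt 0.5620693827630838 yaw -0.16720853235873104
 y ext [-0.25903725 -0.25409564 -0.25228149 -0.09167304  0.04665382  0.04764599
  0.0494564 ]
 hinge x' 0.822704770713449
 u ext [-0.64673226 -0.64268262 -0.6410446  -0.41453663 -0.41364767 -0.41092325]
 origin [ 0.69442818 -0.22208461  0.        ]
```

```bash
cat > ov.py <<'E'
from h import *
import sys
D=pickle.load(open("d0.pkl","rb"))
th=0.566
def boxmodel(th):
    d=np.array([-np.cos(th),0,np.sin(th)]);n=np.array([np.sin(th),0,np.cos(th)]);hh=np.array([.101,0,.0855])
    L=[]
    A=[hh+d*.232+np.array([0,s*.15,0]) for s in(-1,1)];B=[a+n*.010 for a in A]
    C=[hh+n*.01+np.array([0,s*.15,0]) for s in(-1,1)];E=[hh+n*.01+d*.206+np.array([0,s*.15,0]) for s in(-1,1)]
    L+=[(A[0],A[1]),(B[0],B[1]),(C[0],C[1]),(E[0],E[1]),(B[0],C[0]),(B[1],C[1])]
    L+=[(np.array([-.103,-.15,.085]),np.array([-.103,.15,.085])),(np.array([-.103,-.15,0]),np.array([-.103,.15,0])),
        (np.array([-.103,.15,0]),np.array([.103,.15,0])),
        (np.array([-.122,-.030,.03]),np.array([-.088,-.037,.197])),(np.array([-.131,.085,.019]),np.array([-.103,.085,.019]))]
    return L
def tw(p,X):
    c,s=np.cos(p[2]),np.sin(p[2]);return np.array([[c,-s,0],[s,c,0],[0,0,1]])@X+np.array([p[0],p[1],0])
if __name__=="__main__":
    p=[float(a) for a in sys.argv[1:4]]
    for n,(r0,r1,c0,c1) in {"top":(130,240,240,375),"side":(125,275,175,300)}.items():
        c=D[n];im=cv2.cvtColor(c["pixels"],cv2.COLOR_RGB2BGR)[r0:r1,c0:c1]
        f=min(800/(c1-c0),600/(r1-r0));f=int(f)
        im=cv2.resize(im,None,fx=f,fy=f,interpolation=cv2.INTER_CUBIC)
        for a,b in boxmodel(th):
            q=proj(c,np.array([tw(p,a),tw(p,b)]));q=((q-[c0,r0]+.5)*f).astype(int)
            cv2.line(im,tuple(map(int,q[0])),tuple(map(int,q[1])),(255,0,255),1)
        cv2.imwrite(f"pics/ov_{n}{sys.argv[4]}.png",im)
E
python3 ov.py 0.6934 -0.220 -0.172 a
```

```text
(no output)
```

View pics/ov_topa.png

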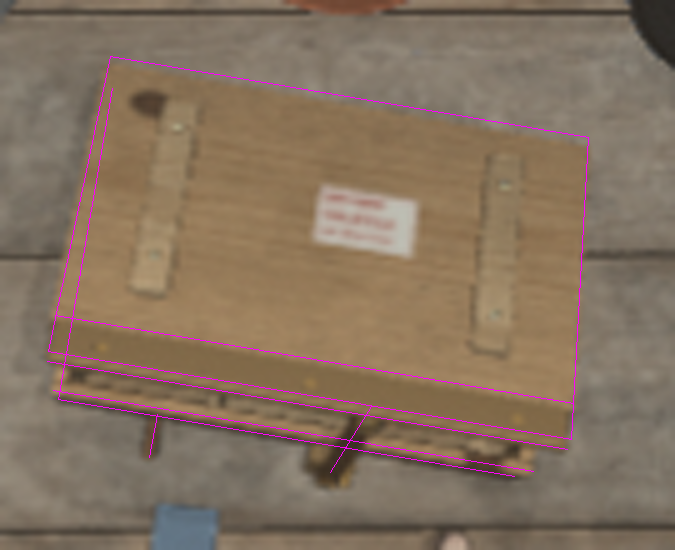

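View pics/ov_sidea.png

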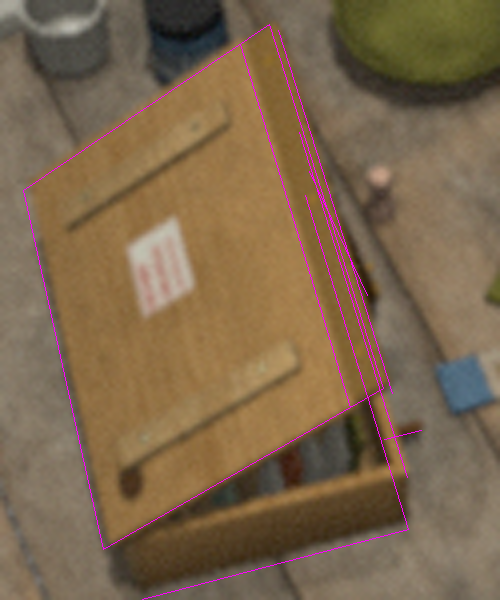

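```bash
cat > rel.py <<'E'
from h import *
BOX=[0.6934,-0.220,-0.172]
def Rt(phi,psi=BOX[2]):
    f=np.array([np.cos(psi),np.sin(psi),0]);u=np.array([0,0,1.]);y=np.cos(phi)*f-np.sin(phi)*u
    x=np.sin(phi)*f+np.cos(phi)*u
    return np.column_stack([x,y,np.cross(x,y)])
def b2w(X):
    c,s=np.cos(BOX[2]),np.sin(BOX[2]);X=np.asarray(X,float);return np.array([c*X[0]-s*X[1]+BOX[0],s*X[0]+c*X[1]+BOX[1],X[2]])
def w2b(X):
    c,s=np.cos(BOX[2]),np.sin(BOX[2]);d=np.asarray(X,float)[:2]-BOX[:2];return np.array([c*d[0]+s*d[1],-s*d[0]+c*d[1],X[2]])
def rel(p0,q0,p1,R1):
    R0=R.from_quat(q0).as_matrix() if np.shape(q0)==(4,) else q0
    return np.round(R0.T@(np.asarray(p1)-p0),4),np.round(R.from_matrix(R0.T@R1).as_rotvec(),4)
E
python3 - <<'E'
from rel import *
p0=np.array([0.2298,0.5808,0.2305]);q0=np.array([0.6951,-0.1325,0.1324,-0.6941])
A=np.array([.46,.22,.32]);RA=Rt(np.radians(70))
print(rel(p0,q0,A,RA))
B=np.array([.45,-.20,.32]);RB=Rt(np.radians(42))
print(rel(A,RA,B,RB), w2b(B))
E
```

```text
(array([ 0.3468, -0.0891, -0.2509]), array([ 0.0372, -0.2025, -0.3479]))
(array([ 0.0583,  0.0212, -0.4155]), array([-0.    , -0.    , -0.4887])) [-0.24323156 -0.0219538   0.32      ]
```

send_rows:
  motion:
    - [0,0.08,-0.08,-0.06,0,-0.05,-0.1]
    - [0,0.347,-0.089,-0.251,0.037,-0.2025,-0.348]
    - [0,0.347,-0.089,-0.251,0.037,-0.2025,-0.348]
    - [0,0.347,-0.089,-0.251,0.037,-0.2025,-0.348]
    - [0,0.347,-0.089,-0.251,0.037,-0.2025,-0.348]
    - [0,0.347,-0.089,-0.251,0.037,-0.2025,-0.348]
    - [0,0.347,-0.089,-0.251,0.037,-0.2025,-0.348]
    - [0,0.347,-0.089,-0.251,0.037,-0.2025,-0.348]
    - [0,0.347,-0.089,-0.251,0.037,-0.2025,-0.348]
    - [0,0.347,-0.089,-0.251,0.037,-0.2025,-0.348]

```text
clock: 0.98
position: [0.4472, 0.2394, 0.3166]
ee_rot: [0.704, 0.063, 0.182, -0.684]
ft_force: [2.2, 0.3, 0.8]
grip_width: -0.005
```

```bash
python3 - <<'E'
from rel import *
from workcell import *
o=get_obs();p,q=np.array(o["position"]),np.array(o["ee_rot"])
print(np.round(p,4),np.round(R.from_quat(q).as_matrix(),3),np.round(Rt(np.radians(70)),3),np.round(o["joint_pos"],2))
RB=Rt(np.radians(42))
print(rel(p,q,b2w([-.22,-.095,.32]),RB),b2w([-.22,-.095,.32]))
E
```

```text
[0.4472 0.2394 0.3166] [[ 0.926  0.337  0.171]
 [-0.161 -0.057  0.985]
 [ 0.342 -0.94   0.002]] [[ 0.926  0.337  0.171]
 [-0.161 -0.059  0.985]
 [ 0.342 -0.94   0.   ]] [-1.01 -0.17  0.21  1.86  0.34  1.26  0.53]
(array([ 0.0966,  0.0306, -0.5055]), array([-0.0015, -0.0009, -0.4884])) [ 0.46038667 -0.27594452  0.32      ]
```

send_rows:
  motion:
    - [0,0.097,0.031,-0.506,0,0,-0.488]
    - [0,0.097,0.031,-0.506,0,0,-0.488]
    - [0,0.097,0.031,-0.506,0,0,-0.488]
    - [0,0.097,0.031,-0.506,0,0,-0.488]
    - [0,0.097,0.031,-0.506,0,0,-0.488]
    - [0,0.097,0.031,-0.506,0,0,-0.488]
    - [0,0.097,0.031,-0.506,0,0,-0.488]
    - [0,0.097,0.031,-0.506,0,0,-0.488]
    - [0,0.097,0.031,-0.506,0,0,-0.488]
    - [0,0.097,0.031,-0.506,0,0,-0.488]

```text
clock: 1.82
position: [0.5058, -0.0082, 0.2958]
ee_rot: [0.67, 0.229, 0.341, -0.618]
ft_force: [1.9, 1.1, -0.6]
grip_width: -0.0
```

```bash
cat > st.py <<'E'
from rel import *
from workcell import *
import sys
o=get_obs();p,q=np.array(o["position"]),np.array(o["ee_rot"])
M=R.from_quat(q).as_matrix()
print(round(o["clock"],2),"w",np.round(p,4),"box",np.round(w2b(p)*1000,1),"F",np.round(o["ft_force"],1),"T",np.round(o["torque"],2))
print("q",np.round(o["joint_pos"],2),"pitch",np.degrees(np.arcsin(-M[2,1])).round(1),"yaw",np.arctan2(M[1,1],M[0,1]).round(3),"zt",np.round(M[:,2],3))
if len(sys.argv)>3:
    b=[float(a)/1000 for a in sys.argv[1:4]];phi=np.radians(float(sys.argv[4]))
    print(rel(p,q,b2w(b),Rt(phi)))
E
python3 st.py -220 -95 320 42
```

```text
1.82 w [ 0.5058 -0.0082  0.2958] box [-221.1  176.6  295.8] F [ 1.9  1.1 -0.6] T [0.26 0.76 0.  ]
q [-0.04 -0.5  -0.2   2.33  0.41  0.57  0.88] pitch 42.3 yaw -0.177 zt [ 0.173  0.985 -0.003]
(array([ 0.0183, -0.0144, -0.2716]), array([ 0.0037,  0.0013, -0.0046]))
```

send_rows:
  motion:
    - [0,0.017,0.004,-0.272,0.003,0.001,-0.004]
    - [0,0.017,0.004,-0.272,0.003,0.001,-0.004]
    - [0,0.017,0.004,-0.272,0.003,0.001,-0.004]
    - [0,0.017,0.004,-0.272,0.003,0.001,-0.004]
    - [0,0.017,0.004,-0.272,0.003,0.001,-0.004]
    - [0,0.017,0.004,-0.272,0.003,0.001,-0.004]
    - [0,0.017,0.004,-0.272,0.003,0.001,-0.004]
    - [0,0.017,0.004,-0.272,0.003,0.001,-0.004]
    - [0,0.017,0.004,-0.272,0.003,0.001,-0.004]
    - [0,0.017,0.004,-0.272,0.003,0.001,-0.004]

```text
clock: 2.65
position: [0.4719, -0.2793, 0.3066]
ee_rot: [0.668, 0.228, 0.344, -0.619]
ft_force: [0.1, 0.5, 0.3]
grip_width: 0.002
```

```bash
python3 st.py -150 -95 200 42; cat > wr.py <<'E'
from h import *
from workcell import *
import sys
o=get_obs();c=camera("wrist")
pickle.dump((o,c),open(f"w{sys.argv[1]}.pkl","wb"))
cv2.imwrite(f"pics/w{sys.argv[1]}.png",cv2.cvtColor(c["pixels"],cv2.COLOR_RGB2BGR))
E
python3 wr.py 1
```

```text
2.65 w [ 0.4719 -0.2793  0.3066] box [-208.1  -96.3  306.6] F [0.1 0.5 0.3] T [0.2  0.78 0.04]
q [ 0.07 -0.45  0.47  2.23 -0.21  0.54  2.11] pitch 42.1 yaw -0.174 zt [0.176 0.984 0.003]
(array([-0.0402,  0.1146,  0.0013]), array([ 0.0015, -0.0057, -0.0018]))
```

View pics/w1.png

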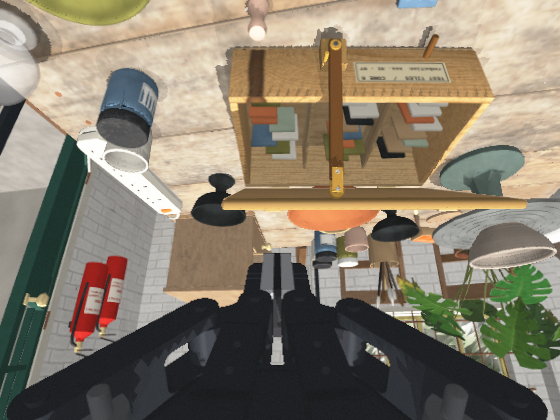

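```bash
cat > wm.py <<'E'
from rel import *
import sys
def load(n):
    o,c=pickle.load(open(f"w{n}.pkl","rb"))
    Tt=np.eye(4);Tt[:3,:3]=R.from_quat(o["ee_rot"]).as_matrix();Tt[:3,3]=o["position"]
    return o,c,Tt@c["T_tool_cam"]
if __name__=="__main__":
    o,c,T=load(sys.argv[1]);W=cloud(c,T)
    from ov import boxmodel,tw
    im=cv2.resize(cv2.cvtColor(c["pixels"],cv2.COLOR_RGB2BGR),None,fx=2,fy=2,interpolation=cv2.INTER_CUBIC)
    for a,b in boxmodel(float(sys.argv[2])):
        q=proj(c,np.array([tw(BOX,a),tw(BOX,b)]),np.linalg.inv(T));q=((q+.5)*2).astype(int)
        cv2.line(im,tuple(map(int,q[0])),tuple(map(int,q[1])),(255,0,255),1)
    cv2.imwrite(f"pics/wo{sys.argv[1]}.png",im[:560,360:1120])
    Z=np.linalg.inv(T)
    # fingertip region in tool frame
    TI=np.linalg.inv(c["T_tool_cam"])
    Wt=cloud(c,c["T_tool_cam"])
    m=(abs(Wt[...,2])<.03)&(Wt[...,1]>-.03)&(Wt[...,1]<.01)&(abs(Wt[...,0])<.03)
    P=Wt[m];print("tip tool-frame ext x,y,z",np.round(np.nanpercentile(P,[1,50,99],axis=0)*1000,1),len(P))
    for v in sys.argv[3:]:
        u,w=map(int,v.split(","));print(v,np.round(w2b(W[w,u])*1000,1))
E
python3 wm.py 1 .566 337,180 335,120 335,60 337,185 337,195 250,195 300,200 400,200 500,202
```

```text
tip tool-frame ext x,y,z [[-11.9 -29.8 -13.4]
 [-10.8 -19.2  -0.2]
 [ -6.7  -3.9  13.3]] 1540
337,180 [-101.2  -37.3  189.7]
335,120 [-111.7  -35.4  123.4]
335,60 [-126.8  -31.6   51.4]
337,185 [-99.7 -37.5 194.5]
337,195 [-95.1 -37.4 203.1]
250,195 [ -45.1 -127.8  175.8]
300,200 [-98.  -74.1 209.9]
400,200 [-95.6  23.4 209.3]
500,202 [-97.1 120.6 212.7]
```

View pics/wo1.png

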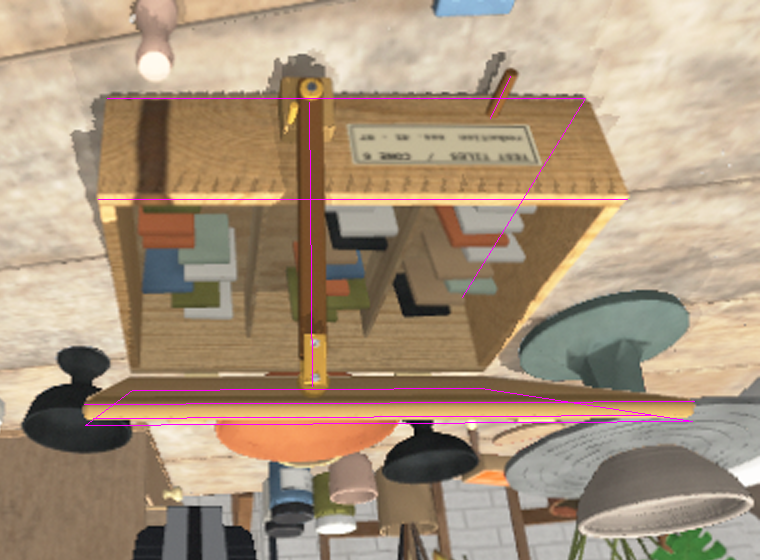

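```bash
python3 st.py -150 -85 185 42; python3 st.py -92.6 -85 186.9 42|tail -1
```

```text
2.7 w [ 0.4725 -0.2772  0.3063] box [-207.9  -94.2  306.3] F [0.6 0.2 0.3] T [0.15 0.8  0.03]
q [ 0.08 -0.45  0.46  2.23 -0.2   0.54  2.11] pitch 42.1 yaw -0.172 zt [0.173 0.985 0.002]
(array([-0.0512,  0.1243,  0.009 ]), array([-0.0003, -0.0028, -0.0025]))
(array([-0.0112,  0.1656,  0.0091]), array([-0.0003, -0.0028, -0.0025]))
```

send_rows:
  motion:
    - [0,-0.051,0.124,0.009,0,-0.003,-0.002]
    - [0,-0.051,0.124,0.009,0,-0.003,-0.002]
    - [0,-0.051,0.124,0.009,0,-0.003,-0.002]
    - [0,-0.051,0.124,0.009,0,-0.003,-0.002]
    - [0,-0.051,0.124,0.009,0,-0.003,-0.002]
    - [0,-0.051,0.124,0.009,0,-0.003,-0.002]
    - [0,-0.051,0.124,0.009,0,-0.003,-0.002]
    - [0,-0.051,0.124,0.009,0,-0.003,-0.002]

```text
clock: 3.37
position: [0.5315, -0.2775, 0.1864]
ee_rot: [0.668, 0.232, 0.342, -0.619]
ft_force: [0.5, -0.2, 0.2]
grip_width: -0.003
```

```bash
python3 st.py  -92.6 -85 186.9 42; python3 wr.py 2; python3 wm.py 2 .566
```

```text
3.37 w [ 0.5315 -0.2775  0.1864] box [-149.7  -84.3  186.4] F [ 0.5 -0.2  0.2] T [ 0.2   0.8  -0.03]
q [-0.45 -0.24  0.97  2.31 -0.53  0.21  2.47] pitch 42.0 yaw -0.17 zt [ 0.169  0.986 -0.001]
(array([ 0.0385,  0.0422, -0.0008]), array([-0.0013,  0.0019,  0.0009]))
tip tool-frame ext x,y,z [[-11.9 -29.8 -13.3]
 [-10.8 -19.2  -0.2]
 [ -6.6  -3.7  13.3]] 1537
```

View pics/wo2.png

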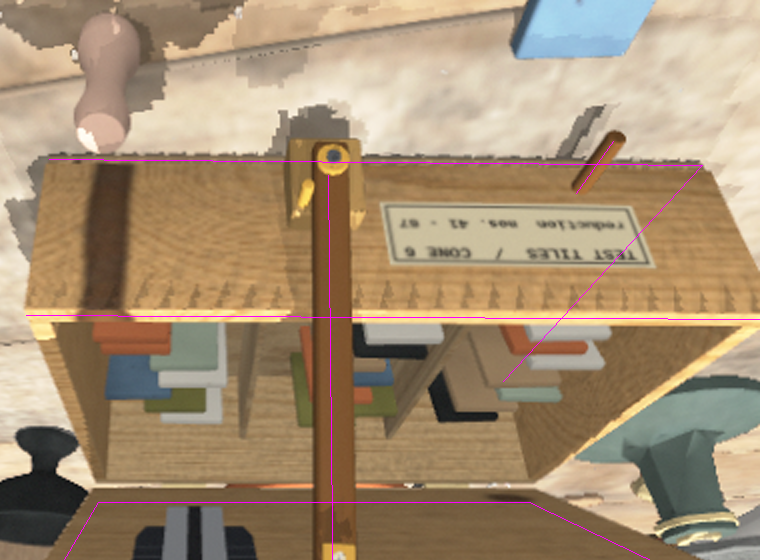

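```bash
python3 st.py  -130 -80 72 42
```

```text
3.42 w [ 0.5313 -0.2781  0.1866] box [-149.8  -85.   186.6] F [ 0.1  0.5 -0.1] T [0.11 0.71 0.01]
q [-0.45 -0.25  0.97  2.31 -0.53  0.21  2.47] pitch 41.9 yaw -0.171 zt [ 0.17   0.985 -0.001]
(array([-0.072 ,  0.0913,  0.005 ]), array([-0.0005,  0.0012,  0.0013]))
```

send_rows:
  motion:
    - [0,-0.024,0.03,0.002,0,0,0]
    - [0,-0.048,0.06,0.003,0,0.001,0]
    - [0,-0.072,0.091,0.005,0,0.001,0.001]
    - [0,-0.072,0.091,0.005,0,0.001,0.001]
    - [0,-0.072,0.091,0.005,0,0.001,0.001]
    - [0,-0.072,0.091,0.005,0,0.001,0.001]
    - [0,-0.072,0.091,0.005,0,0.001,0.001]

```text
clock: 4.0
position: [0.523, -0.2629, 0.1241]
ee_rot: [0.672, 0.222, 0.336, -0.621]
ft_force: [0.2, 0.8, 0.6]
grip_width: -0.001
```

```bash
python3 st.py  -150 -85 185 42;python3 wr.py 3; python3 wm.py 3 .566
```

```text
4.0 w [ 0.523  -0.2629  0.1241] box [-160.5  -71.4  124.1] F [0.2 0.8 0.6] T [ 0.16  0.68 -0.01]
q [-0.83 -0.28  1.34  2.39 -0.61  0.07  2.6 ] pitch 43.3 yaw -0.179 zt [ 0.177  0.984 -0.002]
(array([ 0.0516, -0.0341, -0.0137]), array([ 0.0051, -0.0025, -0.0227]))
tip tool-frame ext x,y,z [[-11.9 -29.8 -13.4]
 [-10.9 -19.4   0.2]
 [ -6.6  -4.   13.2]] 1543
```

View pics/w3.png

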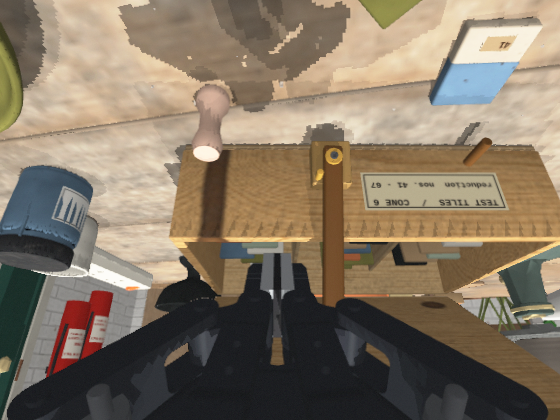

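```bash
cat > kin.py <<'E'
from rel import *
from scipy.optimize import least_squares
import itertools
def rz(a): return R.from_rotvec([0,0,a]).as_matrix()
def ry(a): return R.from_rotvec([0,a,0]).as_matrix()
def fk(q,par,sg,full=False):
    h,L1,a1,L2,a2,L3,a3,o1,o7,a0,b2,b4,b6=par
    Rm=rz(sg[0]*q[0]+o1);p=np.array([0,0,h])+Rm@[a0,0,0]
    Rm=Rm@ry(q[1]+b2);  p1=p.copy()
    Rm=Rm@rz(sg[1]*q[2]);p=p+Rm@[a1,0,L1];pe=p.copy()
    Rm=Rm@ry(sg[4]*q[3]+b4);p=p+Rm@[-a2,0,0]
    Rm=Rm@rz(sg[2]*q[4]);p=p+Rm@[0,0,L2];pw=p.copy()
    Rm=Rm@ry(sg[5]*q[5]+b6);Rm=Rm@rz(sg[3]*q[6]+o7);p=p+Rm@[a3,0,L3]
    # flange z -> tool y ; flange frame mapping x->x, z->y , tool z = x×y
    M=np.column_stack([Rm[:,0],Rm[:,2],np.cross(Rm[:,0],Rm[:,2])])
    return (p,M,pe,pw) if full else (p,M)
S=[]
def samples():
    S=[([-1.2166,.3329,-.0647,1.461,.0216,1.3499,-.0885],[.2298,.5808,.2305],[.6951,-.1325,.1324,-.6941])]
    for n in "123":
        o,c=pickle.load(open(f"w{n}.pkl","rb"));S.append((o["joint_pos"],o["position"],o["ee_rot"]))
    S.append(([-1.01,-.17,.21,1.86,.34,1.26,.53],[.4472,.2394,.3166],[.704,.063,.182,-.684]))
    S.append(([-.04,-.5,-.2,2.33,.41,.57,.88],[.5058,-.0082,.2958],[.67,.229,.341,-.618]))
    return [(np.array(a,float),np.array(b,float),R.from_quat(c).as_matrix()) for a,b,c in S]
def res(par,sg,S):
    r=[]
    for q,p,M in S:
        pp,MM=fk(q,par,sg);r+=list((pp-p)*3);r+=list((MM-M).ravel())
    r+=list(0.01*np.array(par[9:]))
    return np.array(r)
if __name__=="__main__":
    S=samples();out=[]
    for sg in itertools.product([1,-1],repeat=4):
      for s46 in [(1,1)]:
        s=sg+s46
        for o1 in (0,np.pi/2,-np.pi/2,np.pi):
          for o7 in (0,np.pi/2,-np.pi/2,np.pi):
            for z in [[.3,.35,0,.35,0,.25,0]]:
                r=least_squares(res,z+[o1,o7,0,0,0,0],args=(s,S),max_nfev=60)
                out.append((r.cost,s,r.x))
    out.sort(key=lambda t:t[0])
    for o in out[:4]: print(o[0],o[1],np.round(o[2],3))
    pickle.dump(out[0],open("kin.pkl","wb"))
    for q,p,M in S:
        pp,MM=fk(q,out[0][2],out[0][1]);print(np.round((pp-p)*1000,1),np.round(np.abs(MM-M).max(),3))
E
python3 kin.py
```

```text
0.006118535596497289 (-1, -1, -1, -1, 1, 1) [ 0.253  0.474  0.002  0.521 -0.012  0.359  0.016 -0.049 -1.615 -0.023
 -0.029  0.014  0.012]
0.006118535596498 (-1, -1, -1, -1, 1, 1) [ 0.253  0.474  0.002  0.521 -0.012  0.359  0.016 -0.049 -1.615 -0.023
 -0.029  0.014  0.012]
0.0061185355964992316 (-1, -1, -1, -1, 1, 1) [ 0.253  0.474  0.002  0.521 -0.012  0.359  0.016 -0.049 -1.615 -0.023
 -0.029  0.014  0.012]
0.006118535596499592 (-1, -1, -1, -1, 1, 1) [ 0.253  0.474  0.002  0.521 -0.012  0.359  0.016 -0.049 -1.615 -0.023
 -0.029  0.014  0.012]
[ 0.8  3.  -3. ] 0.004
[ 8.3 14.5  8.4] 0.024
[0.6 2.8 0.3] 0.011
[-1.9 -3.8 -5.4] 0.008
[-3.7 -5.7  1.9] 0.013
[-0.3 15.3 -2.3] 0.041
```

```bash
cat > ik.py <<'E'
from kin import *
_,SG,PAR=pickle.load(open("kin.pkl","rb"))
LO=np.array([-2.6,-.5,-1.47,.16,-1.27,.06,-2.6]);HI=np.array([2.6,2.12,1.34,2.42,4.41,2.06,2.6])
def ikres(q,p,M,q0,w):
    pp,MM=fk(q,PAR,SG);return np.concatenate([(pp-p)*10,(MM-M).ravel()*2,w*(q-q0)])
def ik(p,M,q0,w=1e-3,m=0.03):
    r=least_squares(ikres,np.clip(q0,LO+m+1e-3,HI-m-1e-3),bounds=(LO+m,HI-m),args=(p,M,q0,w),max_nfev=100)
    pp,MM=fk(r.x,PAR,SG);return r.x,np.linalg.norm(pp-p),np.abs(MM-M).max()
def marg(q): return np.min(np.minimum(q-LO,HI-q))
def best(p,M,n=60,seed=0):
    rng=np.random.default_rng(seed);b=[]
    mid=(LO+HI)/2
    for _ in range(n):
        q0=rng.uniform(LO,HI);q,e,f=ik(p,M,q0)
        if e<.004 and f<.02: b.append((marg(q),q))
    b.sort(key=lambda t:-t[0]);return b
if __name__=="__main__":
    for roll in (0,90,180,-90):
      for ph in (36,42,50,58,66):
        phi=np.radians(ph);M=Rt(phi)@R.from_rotvec([0,np.radians(roll),0]).as_matrix()
        xt=np.array([np.sin(phi),np.cos(phi)]);yt=np.array([np.cos(phi),-np.sin(phi)])
        th=11 if roll in(0,180) else 14
        t=np.array([-131,85])-th*xt+14*yt
        b1=best(b2w([t[0]/1e3,-.05,t[1]/1e3]),M,30)
        t2=np.array([-96,210])-(th+4)*xt+18*yt
        b2=best(b2w([t2[0]/1e3,-.06,t2[1]/1e3]),M,30)
        print(roll,ph,len(b1),len(b2),[ (round(b[0][0],2),np.round(b[0][1],2)) for b in(b1,b2) if b])
E
python3 ik.py
```

```text
0 36 18 12 [(np.float64(0.03), array([ 0.58,  0.23,  0.01,  2.39,  4.  ,  0.49, -2.12])), (np.float64(0.03), array([-0.88, -0.2 ,  1.31,  2.32,  4.38,  0.09, -2.5 ]))]
0 42 15 11 [(np.float64(0.08), array([ 0.48,  0.18,  0.08,  2.34,  4.28,  0.35, -2.44])), (np.float64(0.08), array([-0.85, -0.2 ,  1.26,  2.24, -0.29,  0.16,  2.16]))]
0 50 17 17 [(np.float64(0.05), array([ 1.88,  0.39, -1.38,  2.31,  0.36,  0.11,  1.69])), (np.float64(0.3), array([-0.18, -0.  ,  0.66,  2.12, -0.52,  0.41,  2.3 ]))]
0 58 19 18 [(np.float64(0.24), array([ 0.96,  0.16, -0.47,  2.18, -0.45,  0.33,  2.31])), (np.float64(0.41), array([ 0.46,  0.05,  0.02,  2.01, -0.34,  0.59,  2.12]))]
0 66 20 19 [(np.float64(0.34), array([ 0.49,  0.18, -0.03,  2.08, -0.27,  0.51,  2.07])), (np.float64(0.52), array([ 0.49,  0.1 , -0.03,  1.9 , -0.19,  0.76,  1.97]))]
90 36 7 21 [(np.float64(0.03), array([0.43, 0.2 , 0.1 , 2.39, 3.96, 0.46, 2.57])), (np.float64(0.03), array([-0.99, -0.38,  1.31,  2.3 ,  1.44,  0.09, -1.07]))]
90 42 18 21 [(np.float64(0.08), array([0.49, 0.16, 0.02, 2.34, 4.27, 0.3 , 2.25])), (np.float64(0.23
[... 1558 characters left out ...]
26, -1.24,  0.13, -1.58]))]
-90 42 18 7 [(np.float64(0.05), array([-0.57,  0.33,  1.17,  2.34,  4.36,  0.54, -1.12])), (np.float64(0.24), array([-0.09,  0.01,  0.62,  2.17, -1.03,  0.33, -1.89]))]
-90 50 8 8 [(np.float64(0.18), array([ 0.92,  0.17, -0.36,  2.23, -1.09,  0.26, -1.73])), (np.float64(0.34), array([ 1.26,  0.02, -0.68,  2.08, -0.64,  0.48, -2.25]))]
-90 58 8 8 [(np.float64(0.28), array([ 0.52,  0.17, -0.  ,  2.14, -0.57,  0.37, -2.31])), (np.float64(0.05), array([ 1.56,  0.07, -1.03,  1.99, -0.32,  0.62, -2.55]))]
-90 66 8 7 [(np.float64(0.22), array([-0.42,  0.28,  0.94,  2.06, -0.63,  0.59, -2.38])), (np.float64(0.03), array([-0.71,  0.22,  1.24,  1.88, -0.45,  0.82, -2.57]))]
```

```bash
python3 st.py  -165 -80 220 62
```

```text
4.05 w [ 0.523  -0.2631  0.1241] box [-160.5  -71.7  124.1] F [ 1.  -0.6 -0.8] T [0.09 0.69 0.03]
q [-0.83 -0.28  1.34  2.39 -0.61  0.07  2.6 ] pitch 43.3 yaw -0.18 zt [ 0.177  0.984 -0.002]
(array([ 0.0668, -0.069 , -0.0085]), array([ 0.005 , -0.0037,  0.3263]))
```

send_rows:
  motion:
    - [0,0.022,-0.023,-0.003,0.002,-0.001,0.1]
    - [0,0.044,-0.046,-0.006,0.003,-0.002,0.2]
    - [0,0.067,-0.069,-0.0085,0.005,-0.004,0.326]
    - [0,0.067,-0.069,-0.0085,0.005,-0.004,0.326]
    - [0,0.067,-0.069,-0.0085,0.005,-0.004,0.326]
    - [0,0.067,-0.069,-0.0085,0.005,-0.004,0.326]
    - [0,0.067,-0.069,-0.0085,0.005,-0.004,0.326]
    - [0,0.067,-0.069,-0.0085,0.005,-0.004,0.326]

```text
clock: 4.72
position: [0.5196, -0.2709, 0.2224]
ee_rot: [0.699, 0.112, 0.229, -0.668]
ft_force: [0.5, 0.4, 0.2]
grip_width: 0.001
```

```bash
python3 st.py  -135 -80 62 58
```

```text
4.72 w [ 0.5196 -0.2709  0.2224] box [-162.5  -79.9  222.4] F [0.5 0.4 0.2] T [0.04 0.46 0.07]
q [-0.1  -0.1   0.57  2.03 -0.13  0.73  1.95] pitch 62.0 yaw -0.176 zt [ 0.17   0.985 -0.003]
(array([-0.051 ,  0.1545,  0.0003]), array([ 0.0019,  0.0024, -0.0698]))
```

send_rows:
  motion:
    - [0,-0.012,0.038,0,0,0,-0.02]
    - [0,-0.025,0.076,0,0.001,0.001,-0.04]
    - [0,-0.038,0.115,0,0.002,0.002,-0.07]
    - [0,-0.051,0.152,0,0.002,0.002,-0.07]
    - [0,-0.051,0.152,0,0.002,0.002,-0.07]
    - [0,-0.051,0.152,0,0.002,0.002,-0.07]
    - [0,-0.051,0.152,0,0.002,0.002,-0.07]

```text
clock: 5.3
position: [0.5415, -0.2745, 0.0601]
ee_rot: [0.694, 0.135, 0.251, -0.661]
ft_force: [-0.2, -0.3, 0.9]
grip_width: -0.0
```

```bash
python3 st.py  -150 -88 180 58; python3 wr.py 4; python3 wm.py 4 .566
```

```text
5.3 w [ 0.5415 -0.2745  0.0601] box [-140.4  -79.7   60.1] F [-0.2 -0.3  0.9] T [ 0.06  0.51 -0.01]
q [ 0.1   0.2   0.42  2.18 -0.82  0.34  2.6 ] pitch 58.2 yaw -0.169 zt [0.17  0.986 0.001]
(array([ 0.055 , -0.107 , -0.0082]), array([-0.0015,  0.0009, -0.0031]))
tip tool-frame ext x,y,z [[-29.1 -29.8 -29.7]
 [-11.1 -17.5  -1.6]
 [ -6.7   6.4  13.2]] 1741
```

View pics/w4.png

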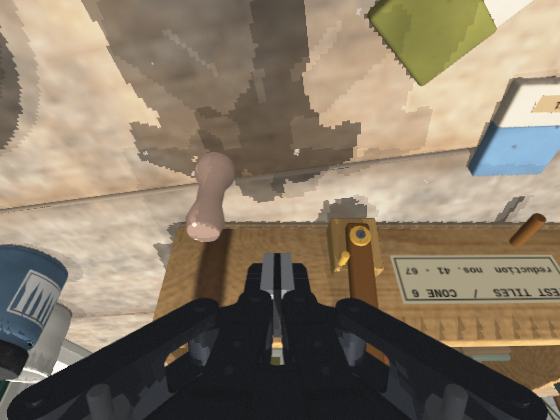

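```bash
cat > t.py <<'E'
from ik import *
o,_=pickle.load(open("w4.pkl","rb"));q0=np.array(o["joint_pos"])
for dy in (0,-.1,-.2,-.3):
  for ph in (58,62):
    phi=np.radians(ph);M=Rt(phi,BOX[2]+dy)
    for b in ([-.131,-.04,.064],):
        q,e,f=ik(b2w(b),M,q0,w=3e-3,m=0.0);print(dy,ph,np.round(q,2),round(e,4),round(f,3))
E
python3 t.py
```

```text
0 58 [ 0.04  0.16  0.42  2.19 -0.68  0.34  2.43] 0.0 0.0
0 62 [-0.02  0.18  0.46  2.14 -0.51  0.42  2.25] 0.0 0.0
-0.1 58 [-0.05  0.15  0.46  2.2  -0.5   0.29  2.14] 0.0 0.0
-0.1 62 [-0.09  0.17  0.5   2.15 -0.38  0.38  2.  ] 0.0 0.0
-0.2 58 [-0.19  0.15  0.55  2.21 -0.27  0.26  1.78] 0.0 0.0
-0.2 62 [-0.19  0.17  0.55  2.15 -0.22  0.36  1.73] 0.0 0.0
-0.3 58 [-0.4   0.16  0.71  2.21 -0.03  0.25  1.41] 0.0 0.0
-0.3 62 [-0.31  0.17  0.63  2.16 -0.07  0.36  1.45] 0.0 0.0
```

```bash
sed -i 's/Rt(phi))/Rt(phi,-0.29))/' st.py; python3 st.py  -150 -88 181 58; python3 st.py -96 -88 181 58 | tail -1
```

```text
5.35 w [ 0.5427 -0.2745  0.0618] box [-139.2  -79.5   61.8] F [ 0.  -0.6  0.1] T [ 0.05  0.5  -0.02]
q [ 0.1   0.2   0.42  2.17 -0.81  0.34  2.6 ] pitch 58.0 yaw -0.169 zt [0.168 0.986 0.   ]
(array([ 0.0539, -0.1069, -0.0085]), array([-0.0641,  0.1026, -0.0005]))
(array([ 0.0997, -0.0783, -0.0086]), array([-0.0641,  0.1026, -0.0005]))
```

send_rows:
  motion:
    - [0,0.017,-0.035,-0.003,-0.02,0.03,0]
    - [0,0.035,-0.07,-0.006,-0.04,0.06,0]
    - [0,0.054,-0.107,-0.0085,-0.064,0.103,0]
    - [0,0.054,-0.107,-0.0085,-0.064,0.103,0]
    - [0,0.054,-0.107,-0.0085,-0.064,0.103,0]
    - [0,0.054,-0.107,-0.0085,-0.064,0.103,0]

```text
clock: 5.85
position: [0.5333, -0.2808, 0.1866]
ee_rot: [0.699, 0.098, 0.293, -0.644]
ft_force: [0.7, 0.4, 0.8]
grip_width: -0.004
```

```bash
python3 st.py  -96 -88 181 58; python3 wr.py 5; python3 wm.py 5 .566
```

```text
5.85 w [ 0.5333 -0.2808  0.1866] box [-147.3  -87.3  186.6] F [0.7 0.4 0.8] T [ 0.15  0.51 -0.01]
q [-0.15 -0.07  0.6   2.11 -0.12  0.53  1.83] pitch 57.5 yaw -0.284 zt [0.284 0.959 0.002]
(array([0.04  , 0.0321, 0.0052]), array([-0.0032,  0.0008,  0.0082]))
tip tool-frame ext x,y,z [[-12.  -29.7 -13.4]
 [-10.8 -19.3  -0.3]
 [ -6.7  -3.8  13.2]] 1552
```

View pics/w5.png

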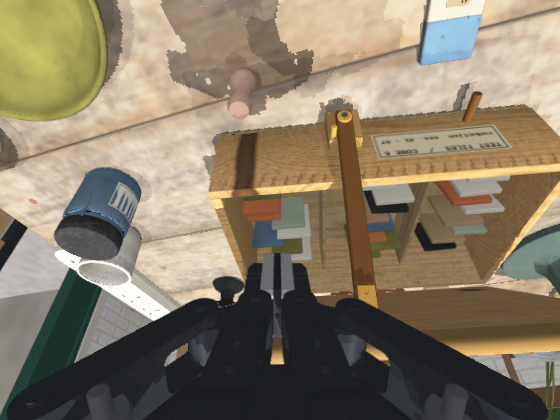

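send_rows:
  motion:
    - [0,0,0,0,0,0,0]
    - [0,0,0,0,0,0,0]

```text
clock: 6.07
position: [0.531, -0.2792, 0.1799]
ee_rot: [0.7, 0.094, 0.29, -0.646]
ft_force: [0.2, 0.0, -0.2]
grip_width: -0.003
```

```bash
python3 st.py  -96 -88 181 58
```

```text
6.07 w [ 0.531  -0.2792  0.1799] box [-149.8  -86.1  179.9] F [ 0.2  0.  -0.2] T [ 0.16  0.52 -0.01]
q [-0.14 -0.06  0.6   2.12 -0.12  0.53  1.83] pitch 58.1 yaw -0.284 zt [0.285 0.959 0.003]
(array([0.0462, 0.0274, 0.0044]), array([-0.0032, -0.0002, -0.0021]))
```

send_rows:
  motion:
    - [0,0.012,0.007,0.001,0,0,0]
    - [0,0.023,0.014,0.002,0,0,0]
    - [0,0.035,0.0205,0.003,0,0,0]
    - [0,0.046,0.0275,0.004,0,0,-0.002]
    - [0,0.046,0.0275,0.004,0,0,-0.002]
    - [0,0.046,0.0275,0.004,0,0,-0.002]

```text
clock: 6.57
position: [0.5832, -0.2911, 0.1799]
ee_rot: [0.7, 0.094, 0.291, -0.645]
ft_force: [-0.1, 0.6, -0.7]
grip_width: -0.003
```

```bash
python3 st.py  -96 -88 181 58; python3 wr.py 6; python3 wm.py 6 .566;  python3 - <<'E'
from workcell import *;import cv2
c=camera("side");cv2.imwrite("pics/s6.png",cv2.resize(cv2.cvtColor(c["pixels"],cv2.COLOR_RGB2BGR)[100:280,160:360],None,fx=4,fy=3.3,interpolation=cv2.INTER_CUBIC))
E
```

```text
6.57 w [ 0.5832 -0.2911  0.1799] box [-96.4 -88.9 179.9] F [-0.1  0.6 -0.7] T [ 0.13  0.56 -0.03]
q [-0.15  0.08  0.61  2.   -0.27  0.53  1.92] pitch 58.1 yaw -0.287 zt [0.286 0.958 0.002]
(array([ 0.0008, -0.0008,  0.001 ]), array([-0.0016, -0.0007, -0.002 ]))
tip tool-frame ext x,y,z [[-11.9 -29.9 -13.4]
 [-10.6 -19.8   0.1]
 [ 21.1  -3.8  13.2]] 1637
```

View pics/w6.png

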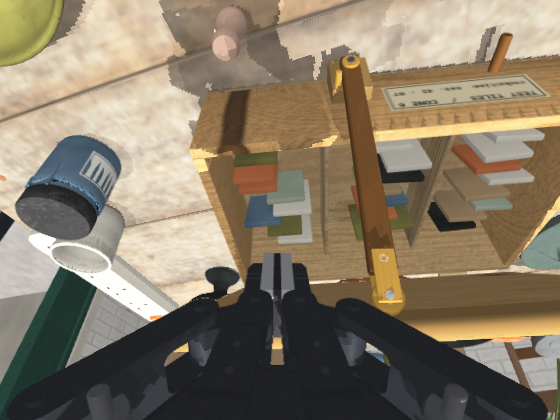

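View pics/s6.png

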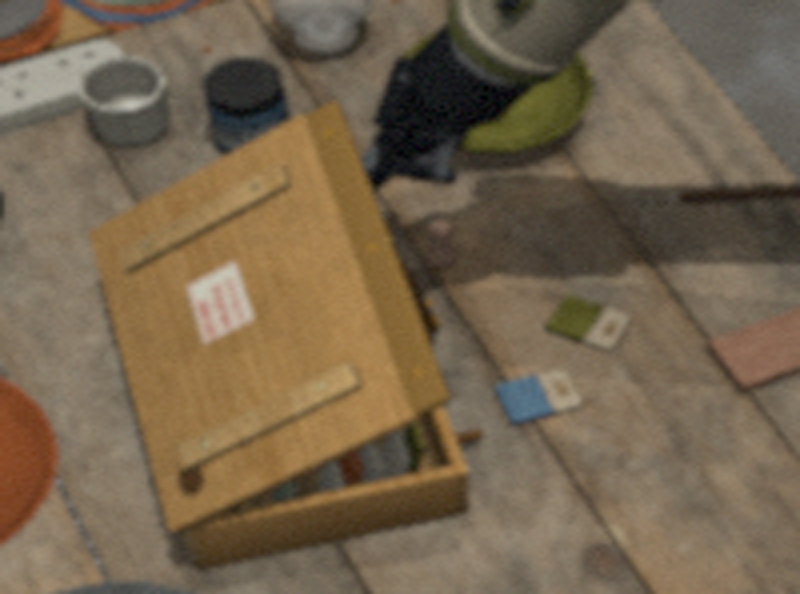

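```bash
python3 - <<'E'
from wm import *
o,c,T=load(6);Wt=cloud(c,c["T_tool_cam"])
for u,v in [(355,300),(345,305),(365,310),(385,320),(400,325),(330,300),(306,275),(308,300),(300,260),(385,292),(380,260),(372,220),(252,270),(240,305)]:
    print(u,v,np.round(Wt[v,u]*1000))
M=np.linalg.inv(T@np.linalg.inv(c["T_tool_cam"]))
for nm,X in dict(roller=[-.088,-.037,.197],r2=[-.098,-.037,.19],edgeR=[-.096,-.089,.210],edgeP=[-.096,-.037,.21]).items():
    print(nm,np.round((M@np.append(b2w(X),1))[:3]*1000,1))
E
```

```text
355 300 [-12. -46.  28.]
345 305 [-12. -49.  24.]
365 310 [-13. -54.  29.]
385 320 [-13. -58.  35.]
400 325 [-13. -61.  38.]
330 300 [45. 43. 36.]
306 275 [ -7. -18.  13.]
308 300 [-12. -45.  11.]
300 260 [ 89. 196.  28.]
385 292 [  1. -19.  49.]
380 260 [-9. -8. 49.]
372 220 [-23.  11.  50.]
252 270 [ -8. -15. -11.]
240 305 [-12. -49. -13.]
roller [ 10.8 -13.2  52.6]
r2 [ -1.3 -12.6  51.4]
edgeR [ 16.2 -25.3   0. ]
edgeP [ 11.  -28.5  51.7]
```

```bash
python3 - <<'E'
from rel import *
from workcell import *
M=R.from_quat(get_obs()["ee_rot"]).as_matrix();s=BOX[2]
print("boxy in tool per mm",np.round(M.T@[-np.sin(s),np.cos(s),0],4),"boxx",np.round(M.T@[np.cos(s),np.sin(s),0],4),"up",np.round(M.T@[0,0,1],4))
E
```

```text
boxy in tool per mm [-0.1016 -0.0601  0.993 ] boxx [0.8426 0.5254 0.118 ] up [ 0.5289 -0.8487  0.0027]
```

send_rows:
  motion:
    - [0,-0.001,-0.0005,0.008,0,0,0]
    - [0,-0.002,-0.001,0.016,0,0,0]
    - [0,-0.0025,-0.0015,0.024,0,0,0]
    - [0,-0.003,-0.0016,0.028,0,0,0]
    - [0,-0.0033,-0.0018,0.031,0,0,0]
    - [0,-0.0035,-0.002,0.034,0,0,0]
    - [0,-0.0037,-0.0022,0.036,0,0,0]
    - [0,-0.0037,-0.0022,0.036,0,0,0]

```text
clock: 7.33
position: [0.5897, -0.2552, 0.1811]
ee_rot: [0.7, 0.094, 0.291, -0.645]
ft_force: [-0.5, -0.2, -0.5]
grip_width: -0.004
```

```bash
python3 st.py  -96 -53 181 58; python3 wr.py 7; python3 wm.py 7 .566
```

```text
7.33 w [ 0.5897 -0.2552  0.1811] box [-96.2 -52.4 181.1] F [-0.5 -0.2 -0.5] T [ 0.15  0.82 -0.02]
q [-0.21  0.05  0.59  2.03 -0.15  0.52  1.76] pitch 58.0 yaw -0.285 zt [0.286 0.958 0.003]
(array([ 0.0002,  0.0002, -0.0005]), array([-0.0026, -0.0017, -0.0003]))
tip tool-frame ext x,y,z [[-17.  -29.7 -13. ]
 [ -7.6 -12.7  14.1]
 [ 19.6   9.5  26.7]] 3433
```

View pics/w7.png

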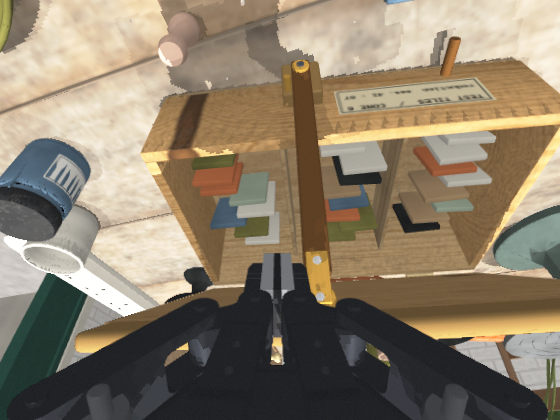

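send_rows:
  motion:
    - [0,-0.0003,-0.0002,0.003,0,0,0]
    - [0,-0.0006,-0.0004,0.006,0,0,0]
    - [0,-0.0009,-0.0005,0.009,0,0,0]
    - [0,-0.0012,-0.0007,0.012,0,0,0]
    - [0,-0.0015,-0.0009,0.015,0,0,0]
    - [0,-0.0017,-0.001,0.017,0,0,0]
    - [0,-0.0019,-0.0011,0.019,0,0,0]
    - [0,-0.0019,-0.0011,0.019,0,0,0]

```text
clock: 8.05
position: [0.5937, -0.2359, 0.1815]
ee_rot: [0.7, 0.095, 0.292, -0.645]
ft_force: [0.1, -0.5, 0.1]
grip_width: 0.001
```

```bash
python3 st.py  -96 -53 181 58; python3 wr.py 8; python3 wm.py 8 .566
```

```text
8.05 w [ 0.5937 -0.2359  0.1815] box [-95.5 -32.7 181.5] F [ 0.1 -0.5  0.1] T [ 0.11  0.61 -0.06]
q [-0.24  0.04  0.58  2.04 -0.09  0.51  1.67] pitch 58.0 yaw -0.284 zt [0.285 0.958 0.003]
(array([ 0.0014,  0.0014, -0.0202]), array([-0.0031, -0.0012,  0.0008]))
tip tool-frame ext x,y,z [[-17.5 -29.7 -13. ]
 [ -7.7 -12.8  12.9]
 [ 17.9   9.5  27.2]] 3449
```

View pics/w8.png

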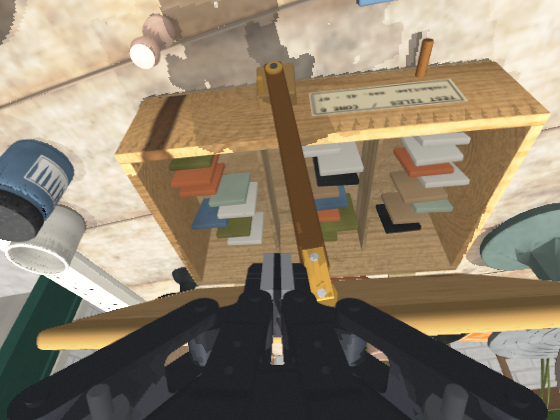

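send_rows:
  motion:
    - [0,-0.0002,-0.0001,0.002,0,0,0]
    - [0,-0.0005,-0.0002,0.004,0,0,0]
    - [0,-0.0007,-0.0003,0.006,0,0,0]
    - [0,-0.0009,-0.0005,0.008,0,0,0]
    - [0,-0.0011,-0.0006,0.01,0,0,0]
    - [0,-0.0011,-0.0006,0.01,0,0,0]

```text
clock: 8.6
position: [0.5949, -0.226, 0.1811]
ee_rot: [0.7, 0.095, 0.291, -0.646]
ft_force: [-0.3, -0.1, -0.5]
grip_width: -0.0
```

```bash
python3 st.py  -96 -53 181 58; python3 wr.py 9; python3 wm.py 9 .566
```

```text
8.6 w [ 0.5949 -0.226   0.1811] box [-96.  -22.8 181.1] F [-0.3 -0.1 -0.5] T [ 0.15  0.79 -0.07]
q [-0.26  0.03  0.57  2.04 -0.06  0.51  1.63] pitch 58.0 yaw -0.285 zt [0.286 0.958 0.003]
(array([ 0.003 ,  0.0019, -0.03  ]), array([-0.0029, -0.0014, -0.0001]))
tip tool-frame ext x,y,z [[-18.1 -29.6 -13.1]
 [ -9.1 -12.3  10.4]
 [ 19.    9.6  29.8]] 2812
```

View pics/w9.png

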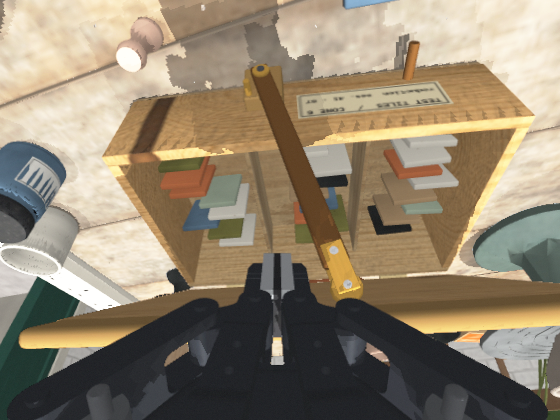

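send_rows:
  motion:
    - [0,0,0,0,0,0,0]
    - [0,0,0,0,0,0,0]
    - [0,0,0,0,0,0,0]
    - [0,0,0,0,0,0,0]
    - [0,0,0,0,0,0,0]
    - [0,0,0,0,0,0,0]

```text
clock: 9.15
position: [0.595, -0.2264, 0.1812]
ee_rot: [0.7, 0.095, 0.292, -0.645]
ft_force: [-0.8, 2.2, -0.3]
grip_width: 0.0
```

```bash
python3 st.py  -96 -53 181 58; python3 wr.py 10; python3 wm.py 10 .566; python3 - <<'E'
from workcell import *;import cv2,pickle
c=camera("side");pickle.dump(c,open("s10.pkl","wb"));cv2.imwrite("pics/s10.png",cv2.resize(cv2.cvtColor(c["pixels"],cv2.COLOR_RGB2BGR)[100:280,160:360],None,fx=4,fy=3.3,interpolation=cv2.INTER_CUBIC))
E
```

```text
9.15 w [ 0.595  -0.2264  0.1812] box [-95.9 -23.2 181.2] F [-0.8  2.2 -0.3] T [0.37 0.75 0.15]
q [-0.26  0.03  0.57  2.04 -0.06  0.51  1.63] pitch 58.0 yaw -0.285 zt [0.286 0.958 0.003]
(array([ 0.0028,  0.0019, -0.0296]), array([-0.0027, -0.0016,  0.0002]))
tip tool-frame ext x,y,z [[-11.9 -29.8 -13.4]
 [-10.8 -19.3   0.1]
 [ 21.4   0.3  27. ]] 1596
```

View pics/w10.png

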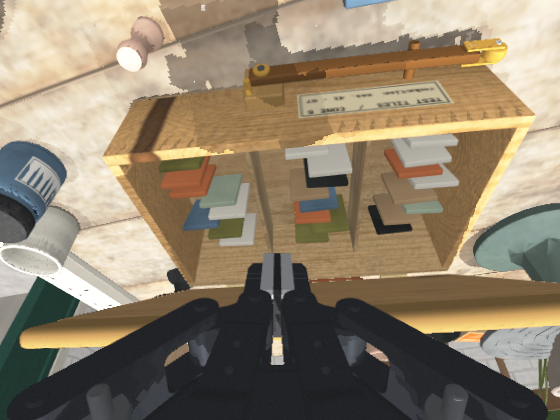

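View pics/s10.png

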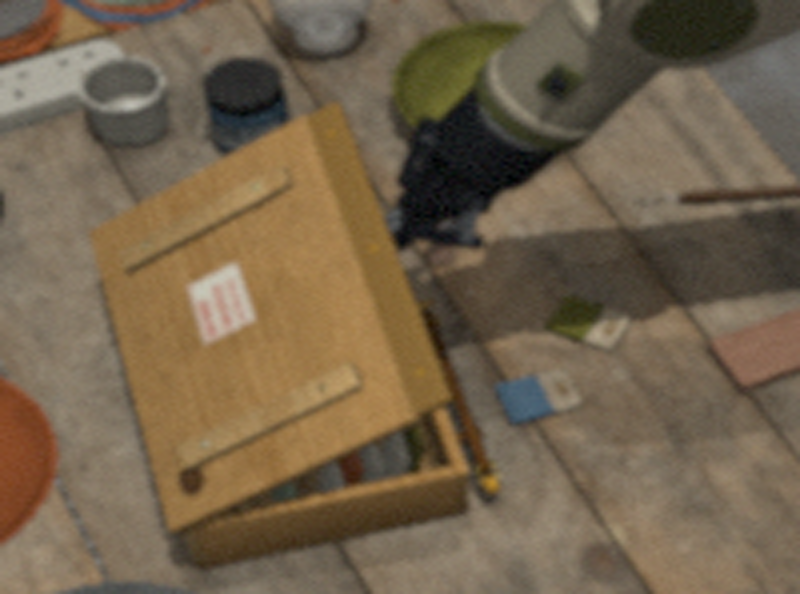

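```bash
cat > low.py <<'E'
from rel import *
from workcell import *
import sys
# args: theta0 theta1 n  s0 s1
t0,t1,n,s0,s1=[float(a) for a in sys.argv[1:6]];n=int(n);h=12.
phi=np.radians(58);xt=np.array([np.sin(phi),np.cos(phi)]);yt=np.array([np.cos(phi),-np.sin(phi)])
o=get_obs();M=R.from_quat(o["ee_rot"]).as_matrix();p=np.array(o["position"]);pb=w2b(p)*1000
def tcp(t,s): return np.array([101-232*np.cos(t),85.5+232*np.sin(t)])-h*xt+s*yt
print("now",np.round(pb,1),"model at t0",np.round(tcp(t0,s0),1),"end",np.round(tcp(t1,s1),1))
for i in range(1,n+1):
    f=i/n;b=tcp(t0+(t1-t0)*f,s0+(s1-s0)*f)
    d=b2w(np.array([b[0],pb[1] if len(sys.argv)<7 else float(sys.argv[6]),b[1]])/1000)-p
    print(list(np.round(M.T@d,4)))
E
python3 low.py .552 .37 10 22 20.5 -23
```

```text
now [-95.8 -23.2 181.2] model at t0 [-95.1 182.1] end [-114.6  145.7]
[np.float64(-0.0026), np.float64(0.0014), np.float64(-0.0)]
[np.float64(-0.0063), np.float64(0.0032), np.float64(-0.0003)]
[np.float64(-0.01), np.float64(0.0051), np.float64(-0.0005)]
[np.float64(-0.0137), np.float64(0.0071), np.float64(-0.0008)]
[np.float64(-0.0173), np.float64(0.0091), np.float64(-0.001)]
[np.float64(-0.0208), np.float64(0.0112), np.float64(-0.0013)]
[np.float64(-0.0244), np.float64(0.0134), np.float64(-0.0015)]
[np.float64(-0.0278), np.float64(0.0156), np.float64(-0.0017)]
[np.float64(-0.0313), np.float64(0.0179), np.float64(-0.0019)]
[np.float64(-0.0347), np.float64(0.0203), np.float64(-0.0021)]
```

send_rows:
  motion:
    - [0,-0.0026,0.0014,0,0,0,0]
    - [0,-0.0063,0.0032,-0.0003,0,0,0]
    - [0,-0.01,0.0051,-0.0005,0,0,0]
    - [0,-0.0137,0.0071,-0.0008,0,0,0]
    - [0,-0.0173,0.0091,-0.001,0,0,0]
    - [0,-0.0208,0.0112,-0.0013,0,0,0]
    - [0,-0.0244,0.0134,-0.0015,0,0,0]
    - [0,-0.0278,0.0156,-0.0017,0,0,0]
    - [0,-0.0313,0.0179,-0.0019,0,0,0]
    - [0,-0.0347,0.0203,-0.0021,0,0,0]

```text
clock: 10.08
position: [0.5764, -0.2231, 0.1453]
ee_rot: [0.7, 0.095, 0.292, -0.645]
ft_force: [-0.2, 0.1, -0.3]
grip_width: 0.002
```

```bash
python3 st.py; python3 wr.py 11; python3 wm.py 11 .37; python3 low.py .37 .19 10 20.5 19 -23
```

```text
10.08 w [ 0.5764 -0.2231  0.1453] box [-114.8  -23.1  145.3] F [-0.2  0.1 -0.3] T [ 0.19  0.69 -0.07]
q [-0.25  0.04  0.57  2.12 -0.08  0.43  1.66] pitch 58.0 yaw -0.285 zt [0.286 0.958 0.003]
tip tool-frame ext x,y,z [[-11.9 -29.9 -13.4]
 [-10.7 -19.6   0.1]
 [ 18.4  -4.   13.2]] 1583
now [-115.5  -23.1  144.3] model at t0 [-114.6  145.7] end [-126.9  106.8]
[np.float64(-0.0019), np.float64(0.0017), np.float64(-0.0)]
[np.float64(-0.0052), np.float64(0.0042), np.float64(-0.0002)]
[np.float64(-0.0084), np.float64(0.0067), np.float64(-0.0004)]
[np.float64(-0.0115), np.float64(0.0092), np.float64(-0.0006)]
[np.float64(-0.0147), np.float64(0.0119), np.float64(-0.0007)]
[np.float64(-0.0177), np.float64(0.0145), np.float64(-0.0009)]
[np.float64(-0.0208), np.float64(0.0173), np.float64(-0.001)]
[np.float64(-0.0237), np.float64(0.02), np.float64(-0.0011)]
[np.float64(-0.0266), np.float64(0.0229), np.float64(-0.0013)]
[np.float64(-0.0295), np.float64(0.0258), np.float64(-0.0014)]
```

View pics/w11.png

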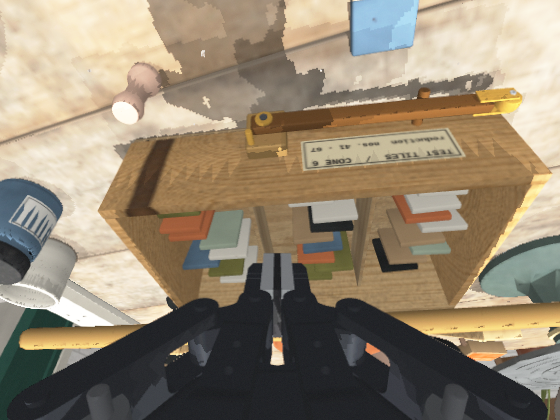

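```bash
python3 wm.py 11 .37 100,333 100,337 450,322 470,320 |tail -4
```

```text
100,333 [-117.1 -106.7  174.7]
100,337 [-116.6 -106.3  176.4]
450,322 [-117.4   50.3  177.3]
470,320 [-116.5   59.   176.6]
```

View pics/wo11.png

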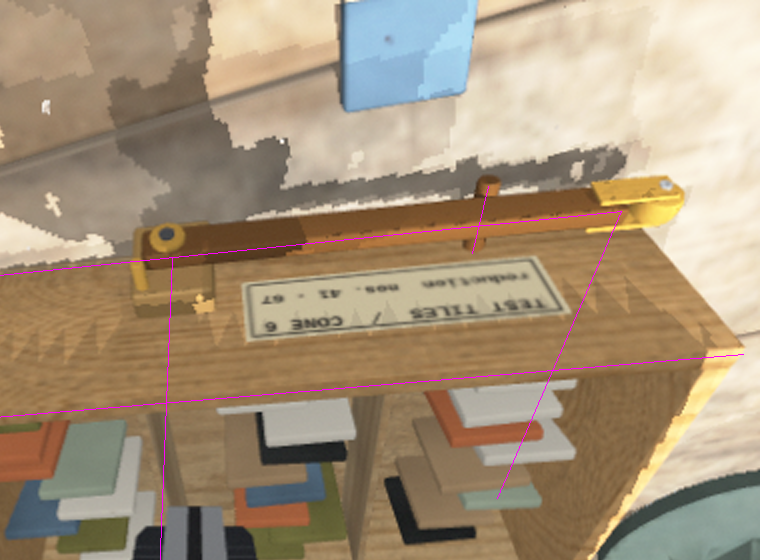

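send_rows:
  motion:
    - [0,-0.0022,0.0019,0,0,0,0]
    - [0,-0.0052,0.0042,-0.0002,0,0,0]
    - [0,-0.0084,0.0067,-0.0004,0,0,0]
    - [0,-0.0115,0.0092,-0.0006,0,0,0]
    - [0,-0.0147,0.0119,-0.0007,0,0,0]
    - [0,-0.0177,0.0145,-0.0009,0,0,0]
    - [0,-0.0208,0.0173,-0.001,0,0,0]
    - [0,-0.0237,0.02,-0.0011,0,0,0]
    - [0,-0.0266,0.0229,-0.0013,0,0,0]
    - [0,-0.0295,0.0258,-0.0014,0,0,0]

```text
clock: 10.97
position: [0.5652, -0.2211, 0.1077]
ee_rot: [0.7, 0.095, 0.292, -0.645]
ft_force: [-1.3, -0.4, -1.3]
grip_width: 0.002
```

```bash
python3 st.py; python3 low.py .19 .04 9 19 18 -23; python3 wr.py 12; python3 wm.py 12 .19
```

```text
10.97 w [ 0.5652 -0.2211  0.1077] box [-126.1  -23.   107.7] F [-1.3 -0.4 -1.3] T [ 0.16  1.01 -0.07]
q [-0.23  0.08  0.55  2.18 -0.18  0.34  1.74] pitch 58.0 yaw -0.285 zt [0.286 0.958 0.003]
now [-126.1  -23.   107.7] model at t0 [-126.9  106.8] end [-131.5   73.2]
[np.float64(-0.0038), np.float64(0.003), np.float64(-0.0002)]
[np.float64(-0.0063), np.float64(0.0058), np.float64(-0.0003)]
[np.float64(-0.0088), np.float64(0.0087), np.float64(-0.0004)]
[np.float64(-0.0113), np.float64(0.0115), np.float64(-0.0004)]
[np.float64(-0.0137), np.float64(0.0145), np.float64(-0.0005)]
[np.float64(-0.0161), np.float64(0.0174), np.float64(-0.0006)]
[np.float64(-0.0184), np.float64(0.0204), np.float64(-0.0006)]
[np.float64(-0.0206), np.float64(0.0234), np.float64(-0.0007)]
[np.float64(-0.0228), np.float64(0.0265), np.float64(-0.0007)]
tip tool-frame ext x,y,z [[-12.  -29.8 -13.4]
 [ -8.2 -19.7   0.1]
 [ 25.7  -4.   13.2]] 1614
```

View pics/w12.png

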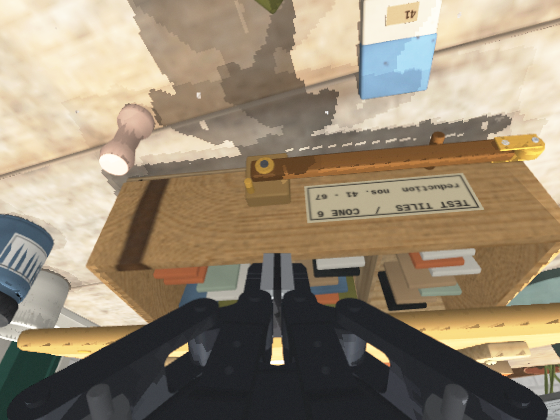

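send_rows:
  motion:
    - [0,-0.003,0.0026,-0.0002,0,0,0]
    - [0,-0.0058,0.0054,-0.0003,0,0,0]
    - [0,-0.0085,0.0084,-0.0004,0,0,0]
    - [0,-0.0111,0.0113,-0.0004,0,0,0]
    - [0,-0.0135,0.0143,-0.0005,0,0,0]
    - [0,-0.0158,0.0171,-0.0006,0,0,0]
    - [0,-0.018,0.0199,-0.0006,0,0,0]
    - [0,-0.02,0.0226,-0.0007,0,0,0]
    - [0,-0.0216,0.0248,-0.0007,0,0,0]
    - [0,-0.0228,0.0265,-0.0007,0,0,0]

```text
clock: 11.85
position: [0.56, -0.2201, 0.0732]
ee_rot: [0.7, 0.095, 0.292, -0.645]
ft_force: [-0.2, 0.2, -1.4]
grip_width: -0.0
```

```bash
python3 st.py; python3 low.py .04 -.02 10 18 18 -23; python3 wr.py 13; python3 wm.py 13 .04
```

```text
11.85 w [ 0.56   -0.2201  0.0732] box [-131.4  -23.    73.2] F [-0.2  0.2 -1.4] T [0.22 0.75 0.01]
q [-0.16  0.14  0.5   2.21 -0.32  0.26  1.88] pitch 58.0 yaw -0.285 zt [0.286 0.958 0.003]
now [-131.4  -23.    73.2] model at t0 [-131.5   73.2] end [-131.6   59.2]
[np.float64(-0.0008), np.float64(0.0012), np.float64(-0.0)]
[np.float64(-0.0016), np.float64(0.0023), np.float64(-0.0)]
[np.float64(-0.0024), np.float64(0.0035), np.float64(-0.0001)]
[np.float64(-0.0031), np.float64(0.0046), np.float64(-0.0001)]
[np.float64(-0.0039), np.float64(0.0058), np.float64(-0.0001)]
[np.float64(-0.0046), np.float64(0.007), np.float64(-0.0001)]
[np.float64(-0.0054), np.float64(0.0082), np.float64(-0.0001)]
[np.float64(-0.0061), np.float64(0.0094), np.float64(-0.0001)]
[np.float64(-0.0068), np.float64(0.0105), np.float64(-0.0001)]
[np.float64(-0.0075), np.float64(0.0117), np.float64(-0.0001)]
tip tool-frame ext x,y,z [[-12.  -29.8 -13.5]
 [ -7.6 -18.6   1. ]
 [ 27.1   9.6  29.3]] 1838
```

View pics/w13.png

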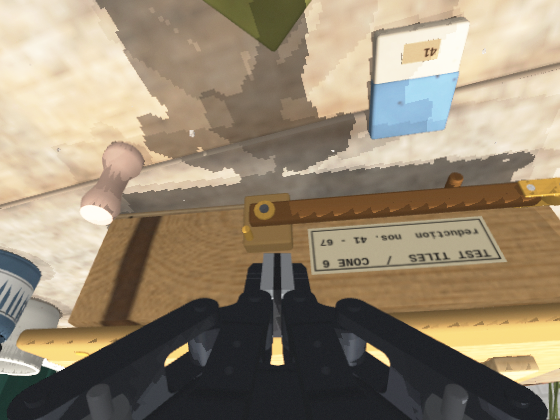

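send_rows:
  motion:
    - [0,-0.0008,0.0012,0,0,0,0]
    - [0,-0.0016,0.0023,0,0,0,0]
    - [0,-0.0024,0.0035,0,0,0,0]
    - [0,-0.0031,0.0046,0,0,0,0]
    - [0,-0.0039,0.0058,0,0,0,0]
    - [0,-0.0046,0.007,0,0,0,0]
    - [0,-0.0054,0.0082,0,0,0,0]
    - [0,-0.0061,0.0094,0,0,0,0]
    - [0,-0.0066,0.0099,0,0,0,0]
    - [0,-0.0066,0.0099,0,0,0,0]

```text
clock: 12.73
position: [0.5597, -0.22, 0.0615]
ee_rot: [0.7, 0.095, 0.292, -0.645]
ft_force: [-2.1, 0.3, -2.3]
grip_width: 0.0
```

```bash
python3 st.py; python3 wr.py 14; python3 wm.py 14 .0; python3 - <<'E'
from h import *
from rel import *
from workcell import *
c=camera("side");W=cloud(c).reshape(-1,3)
b=np.array([w2b(x) for x in W])
m=(abs(b[:,1])<.12)&(b[:,0]>-.08)&(b[:,0]<.09)&(b[:,2]>.07)&(b[:,2]<.2)
A=np.c_[b[m][:,:2],np.ones(m.sum())];print("lid slope",np.linalg.lstsq(A,b[m][:,2],rcond=None)[0])
cv2.imwrite("pics/s14.png",cv2.resize(cv2.cvtColor(c["pixels"],cv2.COLOR_RGB2BGR)[100:280,160:360],None,fx=4,fy=3.3,interpolation=cv2.INTER_CUBIC))
E
```

```text
12.73 w [ 0.5597 -0.22    0.0615] box [-131.7  -22.9   61.5] F [-2.1  0.3 -2.3] T [ 0.22  1.01 -0.09]
q [-0.13  0.17  0.46  2.22 -0.38  0.23  1.93] pitch 58.0 yaw -0.285 zt [0.286 0.958 0.003]
tip tool-frame ext x,y,z [[-11.9 -29.8 -13.4]
 [ -7.7 -18.7   1. ]
 [ 27.8   9.5  29.5]] 1847
lid slope [-0.01216195 -0.00170515  0.09954783]
```

View pics/s14.png

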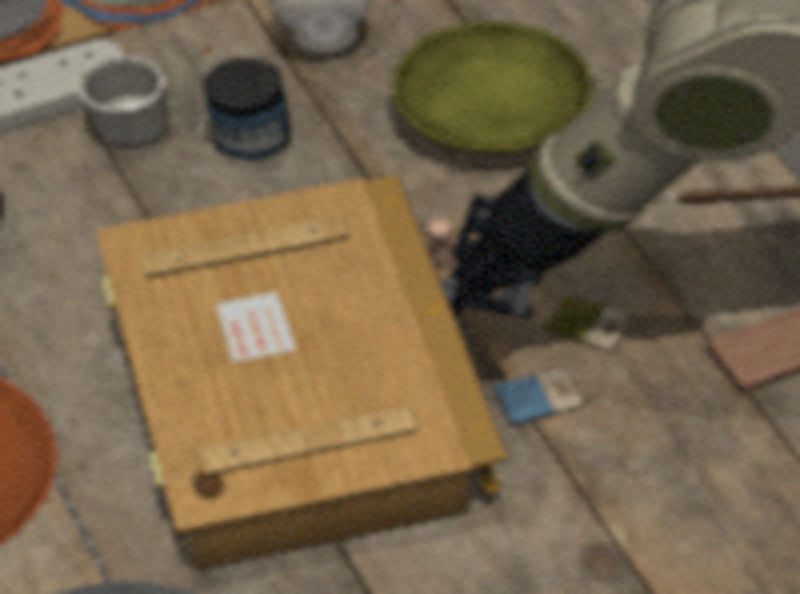

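View pics/w14.png

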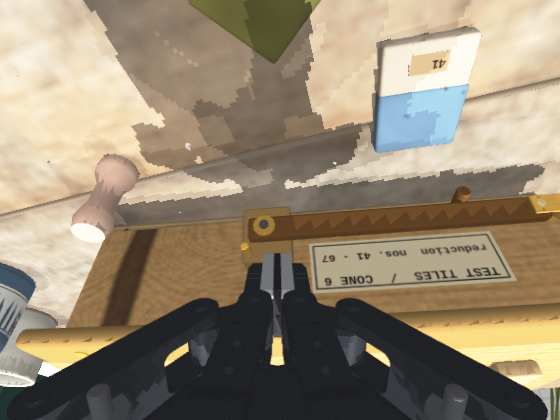

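send_rows:
  motion:
    - [0,-0.0004,-0.0003,-0.0001,0,0,0]
    - [0,-0.0008,-0.0005,-0.0001,0,0,0]
    - [0,-0.0012,-0.0008,-0.0002,0,0,0]
    - [0,-0.0016,-0.001,-0.0002,0,0,0]
    - [0,-0.002,-0.0013,-0.0003,0,0,0]
    - [0,-0.0025,-0.0016,-0.0004,0,0,0]
    - [0,-0.003,-0.0019,-0.0004,0,0,0]
    - [0,-0.0035,-0.0022,-0.0005,0,0,0]
    - [0,-0.0042,-0.0026,-0.0006,0,0,0]
    - [0,-0.0042,-0.0026,-0.0006,0,0,0]

```text
clock: 13.67
position: [0.5547, -0.2191, 0.0616]
ee_rot: [0.7, 0.095, 0.292, -0.645]
ft_force: [-0.1, 0.3, 0.4]
grip_width: -0.003
```

```bash
cat > slope.py <<'E'
from h import *
from rel import *
from workcell import *
for n in ("side","top"):
    c=camera(n);W=cloud(c).reshape(-1,3)
    b=np.array([w2b(x) for x in W])
    m=(abs(b[:,1])<.12)&(b[:,0]>-.1)&(b[:,0]<.09)&(b[:,2]>.07)&(b[:,2]<.2)
    A=np.c_[b[m][:,:2],np.ones(m.sum())];print(n,"lid slope",np.linalg.lstsq(A,b[m][:,2],rcond=None)[0])
E
python3 slope.py; python3 st.py
```

```text
side lid slope [ 0.00153434 -0.00171205  0.09879668]
top lid slope [-0.00106981  0.00120062  0.09770834]
13.77 w [ 0.5548 -0.2192  0.0617] box [-136.7  -22.9   61.7] F [ 1.  -0.2 -0.4] T [ 0.19  0.52 -0.04]
q [-0.13  0.16  0.46  2.23 -0.37  0.23  1.93] pitch 58.0 yaw -0.285 zt [0.286 0.958 0.003]
```

send_rows:
  motion:
    - [0,-0.008,-0.005,-0.001,0,0,0]
    - [0,-0.017,-0.0105,-0.0024,0,0,0]
    - [0,-0.0253,-0.0158,-0.0035,0,0,0]
    - [0,-0.0253,-0.0158,-0.0035,0,0,0]
    - [0,-0.01,-0.041,-0.0035,0,0,0]
    - [0,0.006,-0.066,-0.0035,0,0,0]
    - [0,0.022,-0.092,-0.0035,0,0,0]
    - [0,0.038,-0.118,-0.0035,0,0,0]
    - [0,0.038,-0.118,-0.0035,0,0,0]
    - [0,0.038,-0.118,-0.0035,0,0,0]

```text
clock: 14.6
position: [0.5256, -0.2142, 0.1839]
ee_rot: [0.699, 0.096, 0.293, -0.645]
ft_force: [-0.5, 0.4, 0.2]
grip_width: 0.001
```

```bash
python3 slope.py; python3 st.py; python3 wr.py 15; python3 - <<'E'
from workcell import *;import cv2
for n in ("side","top"):
    c=camera(n);cv2.imwrite(f"pics/{n}15.png",cv2.cvtColor(c["pixels"],cv2.COLOR_RGB2BGR))
E
```

```text
side lid slope [-8.65746374e-07 -1.72969925e-03  9.88082826e-02]
top lid slope [0.00089369 0.00086782 0.0977811 ]
14.7 w [ 0.5241 -0.2139  0.1809] box [-167.8  -23.   180.9] F [-1.3 -0.3  0.5] T [0.17 0.53 0.01]
q [-0.27 -0.17  0.55  2.2   0.16  0.53  1.47] pitch 58.0 yaw -0.284 zt [0.286 0.958 0.003]
```

View pics/top15.png

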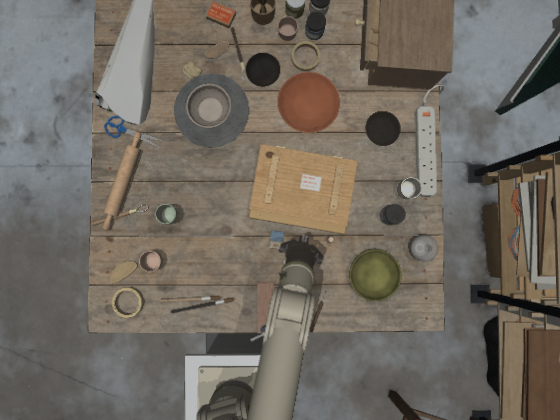

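View pics/w15.png

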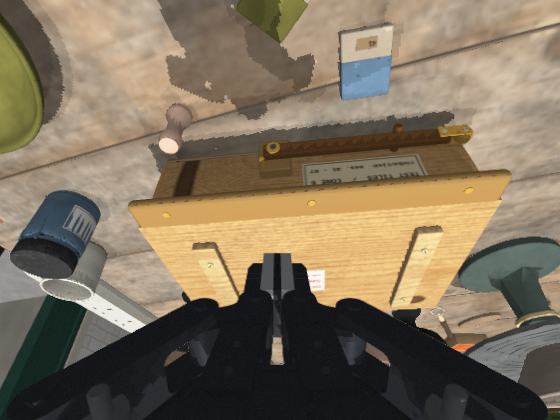

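The lid is shut, the prop lies folded on the dowel, and the bystanders stand in the same places (tile at (278,238) and stamp at (331,240) in the top view). The arm is clear of everything, so I'm handing in.

```bash
python3 -c "
from workcell import *
print(hand_in())"
```

```text
the job is handed in; nothing more can be done
None
```

The lid is shut, and I handed the job in at about 14.7 s of the 42 s allowed.

**What I did**
- I held the shut fingers about 4 mm under the lid's front rail and pushed the prop left until it gave way and folded down onto its dowel.
- The lid settled onto the finger, a drop of a few millimetres. I lowered it along its arc at about 4 mm per step, and the last millimetres at about 1 mm per step. I then drew the finger out to the front and up.

**Last checks**
- Both fixed cameras put the lid level, with a slope within 0.001 along its depth.
- The prop lies folded in front of the box.
- The final top and wrist views show the tiles and the stamp where they stood, and the arm clear of everything. The tumbler, cup, jar and dish look unmoved in the top view.
- Force readings never went above about 3 N.

**What did not go to plan or agree**
- My first approach angle (42° below level) could not reach the low end of the stroke because several joints hit their limits. I found this in a trial lowering in free air, before touching the lid, and redid it at 58°.
- The force sensor's noise, about 1 N, is close to the load of the lid. I judged that the lid was resting on the finger mainly from the pictures and their depth readings.

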